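# Sort freeze-dried flasks by weight into sprung bins

### The job

The drying run is over: swing the red vent lever fully open, then lift each amber flask to feel its weight: those over about 350 g still hold ice and go into the bare-metal bin, the lighter ones are dry and go into the blue bin. Lower every flask gently, upright, until it rests on the bin's sprung floor before letting go (no dropping, no hard pressing), each on the floor itself and not on another flask. Lift no flask while the vent is shut; only when all are stowed swing the lever fully shut again, and leave the other things on the bench where they are.

Things in the scene. Friction and masses are not known exactly. Their poses are not given: they have to be found in the camera images.
- flask_a: squat amber flask with a white cap, upright; one of up to five that look alike (None if absent in this run). 114 mm tall in all: rounded body 70 mm across (widest 8 to 30 mm up, flat foot 64 mm across) up to 64 mm, neck 30 mm across, then the white cap 36 mm across from 78 to 114 mm up: the part to grip. Total weight is hidden, about 140 to 580 g. Origin: centre of the underside, z up
- flask_b: squat amber flask with a white cap, upright; one of up to five that look alike (None if absent in this run). 114 mm tall in all: rounded body 70 mm across (widest 8 to 30 mm up, flat foot 64 mm across) up to 64 mm, neck 30 mm across, then the white cap 36 mm across from 78 to 114 mm up: the part to grip. Total weight is hidden, about 140 to 580 g. Origin: centre of the underside, z up
- flask_c: squat amber flask with a white cap, upright; one of up to five that look alike (None if absent in this run). 114 mm tall in all: rounded body 70 mm across (widest 8 to 30 mm up, flat foot 64 mm across) up to 64 mm, neck 30 mm across, then the white cap 36 mm across from 78 to 114 mm up: the part to grip. Total weight is hidden, about 140 to 580 g. Origin: centre of the underside, z up
- flask_d: squat amber flask with a white cap, upright; one of up to five that look alike (None if absent in this run). 114 mm tall in all: rounded body 70 mm across (widest 8 to 30 mm up, flat foot 64 mm across) up to 64 mm, neck 30 mm across, then the white cap 36 mm across from 78 to 114 mm up: the part to grip. Total weight is hidden, about 140 to 580 g. Origin: centre of the underside, z up
- flask_e: squat amber flask with a white cap, upright; one of up to five that look alike (None if absent in this run). 114 mm tall in all: rounded body 70 mm across (widest 8 to 30 mm up, flat foot 64 mm across) up to 64 mm, neck 30 mm across, then the white cap 36 mm across from 78 to 114 mm up: the part to grip. Total weight is hidden, about 140 to 580 g. Origin: centre of the underside, z up
- bin_cold: the bare-metal (aluminium) deep bin, for flasks that still hold ice, fixed, open on top: 290 (its x) x 210 mm (its y) outside, walls 5 mm, rim 125 mm above the bench. Room for six flasks standing three by two. Origin: centre of the underside; x, y along the sides, z up
- floor_cold: sprung false floor inside the metal bin: 277 x 197 mm, moves only up and down. Origin: centre of its top face, 38 mm above the bench when empty (87 mm below the rim); it begins to sink under about 2.5 N and gives 1 mm for each further 0.9 N, at most 32 mm, so where a flask lands depends on the load already there; x, y along the bin's sides, z up
- bin_dry: the blue plastic deep bin, for dry flasks, fixed, open on top: 290 (its x) x 210 mm (its y) outside, walls 5 mm, rim 125 mm above the bench. Room for six flasks standing three by two. Origin: centre of the underside; x, y along the sides, z up
- floor_dry: sprung false floor inside the blue bin: 277 x 197 mm, moves only up and down. Origin: centre of its top face, 38 mm above the bench when empty (87 mm below the rim); it begins to sink under about 2.5 N and gives 1 mm for each further 0.9 N, at most 32 mm, so where a flask lands depends on the load already there; x, y along the bin's sides, z up
- vent_base: grey block of the vent valve, fixed, 70 x 50 mm, 25 mm high; origin: centre of its underside; the lever swings in its x-z plane about a pivot 22 mm above the bench over the origin
- vent (a joint): the vent lever: 0 = shut, leaning 0.5 rad to the block's -x side; 1.0 = fully open, leaning 0.5 rad to the block's +x side; light friction, stays where it is left, stops at both ends. At the start it is at the shut end, leaning to the right as seen from the robot
- vent_tip (a point): centre of the red ball (26 mm across) at the end of the vent lever's 10 mm rod, 80 mm from the pivot
- beaker: glass beaker, 68 mm across, 90 mm tall; bystander, leave alone; origin: centre of the underside
- reagent: amber reagent bottle with blue cap, 60 mm across, 130 mm tall; bystander, leave alone; origin: centre of the underside
- jar: clear jar with red cap, 64 mm across, 75 mm tall; bystander, leave alone; origin: centre of the underside
- spatula: spatula lying flat, 180 mm long, origin near its middle; bystander, leave alone
- marker: green marker pen lying flat, 130 mm long, 16 mm thick, origin under its middle; bystander, leave alone
- mortar: white bowl, 90 mm across, 60 mm tall; bystander, leave alone; origin: centre of the underside
Things that resemble listed ones, but are neither listed nor needed, are in the scene too. Leave any pink look-alike of the flask_d alone.

How it is judged:
On the way, in this order (a step that is already met when the one before it is completed fails the run):
1. the vent lever is fully open (value of joint vent above 0.85 rad), for 0.2 s.
2. every flask stands, released, on the floor of the bin that its weight calls for, the vent still open (((x of flask_a in the frame of floor_cold between -0.135 and 0.135 m and y of flask_a in the frame of floor_cold between -0.095 and 0.095 m and z of flask_a in the frame of floor_cold between -0.012 and 0.012 m and angle between flask_a's own z axis and vertical below 0.25 rad and contact force between flask_a and floor_cold above 2.85 N) or (x of flask_a in the frame of floor_dry between -0.135 and 0.135 m and y of flask_a in the frame of floor_dry between -0.095 and 0.095 m and z of flask_a in the frame of floor_dry between -0.012 and 0.012 m and angle between flask_a's own z axis and vertical below 0.25 rad and contact force between flask_a and floor_dry between 0.5 and 4.02 N)) and linear speed of each of flask_a, flask_b, flask_c, flask_d, flask_e below 0.02 m/s and contact force between each of flask_a, flask_b, flask_c, flask_d, flask_e and the fingers below 0.1 N and ((x of flask_b in the frame of floor_cold between -0.135 and 0.135 m and y of flask_b in the frame of floor_cold between -0.095 and 0.095 m and z of flask_b in the frame of floor_cold between -0.012 and 0.012 m and angle between flask_b's own z axis and vertical below 0.25 rad and contact force between flask_b and floor_cold above 2.85 N) or (x of flask_b in the frame of floor_dry between -0.135 and 0.135 m and y of flask_b in the frame of floor_dry between -0.095 and 0.095 m and z of flask_b in the frame of floor_dry between -0.012 and 0.012 m and angle between flask_b's own z axis and vertical below 0.25 rad and contact force between flask_b and floor_dry between 0.5 and 4.02 N)) and ((x of flask_c in the frame of floor_cold between -0.135 and 0.135 m and y of flask_c in the frame of floor_cold between -0.095 and 0.095 m and z of flask_c in the frame of floor_cold between -0.012 and 0.012 m and angle between flask_c's own z axis and vertical below 0.25 rad and contact force between flask_c and floor_cold above 2.85 N) or (x of flask_c in the frame of floor_dry between -0.135 and 0.135 m and y of flask_c in the frame of floor_dry between -0.095 and 0.095 m and z of flask_c in the frame of floor_dry between -0.012 and 0.012 m and angle between flask_c's own z axis and vertical below 0.25 rad and contact force between flask_c and floor_dry between 0.5 and 4.02 N)) and ((x of flask_d in the frame of floor_cold between -0.135 and 0.135 m and y of flask_d in the frame of floor_cold between -0.095 and 0.095 m and z of flask_d in the frame of floor_cold between -0.012 and 0.012 m and angle between flask_d's own z axis and vertical below 0.25 rad and contact force between flask_d and floor_cold above 2.85 N) or (x of flask_d in the frame of floor_dry between -0.135 and 0.135 m and y of flask_d in the frame of floor_dry between -0.095 and 0.095 m and z of flask_d in the frame of floor_dry between -0.012 and 0.012 m and angle between flask_d's own z axis and vertical below 0.25 rad and contact force between flask_d and floor_dry between 0.5 and 4.02 N)) and ((x of flask_e in the frame of floor_cold between -0.135 and 0.135 m and y of flask_e in the frame of floor_cold between -0.095 and 0.095 m and z of flask_e in the frame of floor_cold between -0.012 and 0.012 m and angle between flask_e's own z axis and vertical below 0.25 rad and contact force between flask_e and floor_cold above 2.85 N) or (x of flask_e in the frame of floor_dry between -0.135 and 0.135 m and y of flask_e in the frame of floor_dry between -0.095 and 0.095 m and z of flask_e in the frame of floor_dry between -0.012 and 0.012 m and angle between flask_e's own z axis and vertical below 0.25 rad and contact force between flask_e and floor_dry between 0.5 and 4.02 N)) and value of joint vent above 0.6 rad), for 0.4 s.
3. the vent lever is shut again (value of joint vent below 0.15 rad), for 0.2 s.
At the end, for the whole second after the job is handed in: Every flask present stands upright (within 0.25 rad), at rest and released, on the sprung floor of its bin (origin within 12 mm of the floor's height): metal bin only if it weighs over 290 g, blue bin only if under 410 g; the vent lever is back within 0.15 rad of shut (((x of flask_a in the frame of floor_cold between -0.135 and 0.135 m and y of flask_a in the frame of floor_cold between -0.095 and 0.095 m and z of flask_a in the frame of floor_cold between -0.012 and 0.012 m and angle between flask_a's own z axis and vertical below 0.25 rad and contact force between flask_a and floor_cold above 2.85 N) or (x of flask_a in the frame of floor_dry between -0.135 and 0.135 m and y of flask_a in the frame of floor_dry between -0.095 and 0.095 m and z of flask_a in the frame of floor_dry between -0.012 and 0.012 m and angle between flask_a's own z axis and vertical below 0.25 rad and contact force between flask_a and floor_dry between 0.5 and 4.02 N)) and linear speed of each of flask_a, flask_b, flask_c, flask_d, flask_e below 0.02 m/s and contact force between each of flask_a, flask_b, flask_c, flask_d, flask_e and the fingers below 0.1 N and ((x of flask_b in the frame of floor_cold between -0.135 and 0.135 m and y of flask_b in the frame of floor_cold between -0.095 and 0.095 m and z of flask_b in the frame of floor_cold between -0.012 and 0.012 m and angle between flask_b's own z axis and vertical below 0.25 rad and contact force between flask_b and floor_cold above 2.85 N) or (x of flask_b in the frame of floor_dry between -0.135 and 0.135 m and y of flask_b in the frame of floor_dry between -0.095 and 0.095 m and z of flask_b in the frame of floor_dry between -0.012 and 0.012 m and angle between flask_b's own z axis and vertical below 0.25 rad and contact force between flask_b and floor_dry between 0.5 and 4.02 N)) and ((x of flask_c in the frame of floor_cold between -0.135 and 0.135 m and y of flask_c in the frame of floor_cold between -0.095 and 0.095 m and z of flask_c in the frame of floor_cold between -0.012 and 0.012 m and angle between flask_c's own z axis and vertical below 0.25 rad and contact force between flask_c and floor_cold above 2.85 N) or (x of flask_c in the frame of floor_dry between -0.135 and 0.135 m and y of flask_c in the frame of floor_dry between -0.095 and 0.095 m and z of flask_c in the frame of floor_dry between -0.012 and 0.012 m and angle between flask_c's own z axis and vertical below 0.25 rad and contact force between flask_c and floor_dry between 0.5 and 4.02 N)) and ((x of flask_d in the frame of floor_cold between -0.135 and 0.135 m and y of flask_d in the frame of floor_cold between -0.095 and 0.095 m and z of flask_d in the frame of floor_cold between -0.012 and 0.012 m and angle between flask_d's own z axis and vertical below 0.25 rad and contact force between flask_d and floor_cold above 2.85 N) or (x of flask_d in the frame of floor_dry between -0.135 and 0.135 m and y of flask_d in the frame of floor_dry between -0.095 and 0.095 m and z of flask_d in the frame of floor_dry between -0.012 and 0.012 m and angle between flask_d's own z axis and vertical below 0.25 rad and contact force between flask_d and floor_dry between 0.5 and 4.02 N)) and ((x of flask_e in the frame of floor_cold between -0.135 and 0.135 m and y of flask_e in the frame of floor_cold between -0.095 and 0.095 m and z of flask_e in the frame of floor_cold between -0.012 and 0.012 m and angle between flask_e's own z axis and vertical below 0.25 rad and contact force between flask_e and floor_cold above 2.85 N) or (x of flask_e in the frame of floor_dry between -0.135 and 0.135 m and y of flask_e in the frame of floor_dry between -0.095 and 0.095 m and z of flask_e in the frame of floor_dry between -0.012 and 0.012 m and angle between flask_e's own z axis and vertical below 0.25 rad and contact force between flask_e and floor_dry between 0.5 and 4.02 N)) and value of joint vent below 0.15 rad); the robot touches nothing.
It fails at once if a flask is let go inside a bin more than 20 mm above its floor ((x of flask_a in the frame of floor_cold between -0.14 and 0.14 m and y of flask_a in the frame of floor_cold between -0.1 and 0.1 m and z of flask_a in the frame of floor_cold between 0.02 and 0.12 m and contact force between flask_a and the fingers below 0.02 N) or (x of flask_a in the frame of floor_dry between -0.14 and 0.14 m and y of flask_a in the frame of floor_dry between -0.1 and 0.1 m and z of flask_a in the frame of floor_dry between 0.02 and 0.12 m and contact force between flask_a and the fingers below 0.02 N) or (x of flask_b in the frame of floor_cold between -0.14 and 0.14 m and y of flask_b in the frame of floor_cold between -0.1 and 0.1 m and z of flask_b in the frame of floor_cold between 0.02 and 0.12 m and contact force between flask_b and the fingers below 0.02 N) or (x of flask_b in the frame of floor_dry between -0.14 and 0.14 m and y of flask_b in the frame of floor_dry between -0.1 and 0.1 m and z of flask_b in the frame of floor_dry between 0.02 and 0.12 m and contact force between flask_b and the fingers below 0.02 N) or (x of flask_c in the frame of floor_cold between -0.14 and 0.14 m and y of flask_c in the frame of floor_cold between -0.1 and 0.1 m and z of flask_c in the frame of floor_cold between 0.02 and 0.12 m and contact force between flask_c and the fingers below 0.02 N) or (x of flask_c in the frame of floor_dry between -0.14 and 0.14 m and y of flask_c in the frame of floor_dry between -0.1 and 0.1 m and z of flask_c in the frame of floor_dry between 0.02 and 0.12 m and contact force between flask_c and the fingers below 0.02 N) or (x of flask_d in the frame of floor_cold between -0.14 and 0.14 m and y of flask_d in the frame of floor_cold between -0.1 and 0.1 m and z of flask_d in the frame of floor_cold between 0.02 and 0.12 m and contact force between flask_d and the fingers below 0.02 N) or (x of flask_d in the frame of floor_dry between -0.14 and 0.14 m and y of flask_d in the frame of floor_dry between -0.1 and 0.1 m and z of flask_d in the frame of floor_dry between 0.02 and 0.12 m and contact force between flask_d and the fingers below 0.02 N) or (x of flask_e in the frame of floor_cold between -0.14 and 0.14 m and y of flask_e in the frame of floor_cold between -0.1 and 0.1 m and z of flask_e in the frame of floor_cold between 0.02 and 0.12 m and contact force between flask_e and the fingers below 0.02 N) or (x of flask_e in the frame of floor_dry between -0.14 and 0.14 m and y of flask_e in the frame of floor_dry between -0.1 and 0.1 m and z of flask_e in the frame of floor_dry between 0.02 and 0.12 m and contact force between flask_e and the fingers below 0.02 N)).
It fails at once if a flask is pressed on a bin floor with more than 20 N (contact force between any of flask_a, flask_b, flask_c, flask_d, flask_e and floor_cold above 20 N or contact force between any of flask_a, flask_b, flask_c, flask_d, flask_e and floor_dry above 20 N).
It fails at once if a flask is lifted while the vent is shut (lever below 0.6 rad) (value of joint vent below 0.6 rad and ((height (world z) of flask_a above 0.06 m and contact force between flask_a and the fingers above 0.5 N) or (height (world z) of flask_b above 0.06 m and contact force between flask_b and the fingers above 0.5 N) or (height (world z) of flask_c above 0.06 m and contact force between flask_c and the fingers above 0.5 N) or (height (world z) of flask_d above 0.06 m and contact force between flask_d and the fingers above 0.5 N) or (height (world z) of flask_e above 0.06 m and contact force between flask_e and the fingers above 0.5 N))).
It fails at once if a bystander is moved more than 40 mm (distance of any of beaker, reagent, jar, spatula, marker, mortar from where it was at the start of the episode above 0.04 m).
Of flask_a, flask_b, flask_c, flask_d, flask_e only 3 to 5 are there at a start; the rules pass over those that are not, and their reading is None.
At some moment in a run one of flask_a, flask_b, flask_c, flask_d, flask_e may be knocked a few centimetres aside while the robot is not near it.
It also fails if it takes over 210 s, if anything falls off the work surface, if the arm or the gripper's body presses on something with over 40 N, if the wrist force passes 120 N, or if a joint passes its speed limit or range.

### The arm

A 6-joint arm with a two-finger parallel gripper is mounted at the origin on the work surface. World frame = base frame: x ahead of the robot, y to its left, z up, the work surface at z = 0. Lengths are in m, angles in rad, forces in N, time in s.
With the tool pointing down it reaches from about 0.3 to 0.875 m from the base axis. Payload 6.4 kg.
Tool frame: the origin (TCP) lies midway between the tips of the shut fingers; the grasp point (between the pads) lies 19 mm behind it; z points along the fingers, y is the direction in which the jaws open and shut (so a half turn about z gives the same grasp; the last joint's range is limited). The gripper opens to 85 mm and grips with 20 to 120 N. Pads are 22 mm wide; open, the fingers measure 114 mm over their backs; the gripper's body (76 mm by 85 mm) begins 54 mm behind the grasp point. The pads swing forward as they close: fully open they stand 13 mm farther back than shut.
Start: joints at [0.966, 0.181, 1.607, -0, 1.354, -0.206], TCP at [0.223, 0.53, 0.231] pointing down, gripper open.
Joint ranges: [-2.99, 2.99], [-0.89, 2.07], [0.3, 2.58], [-1.14, 4.28], [0, 2.63], [-3.12, 3.12]. Speed limits (rad/s): [2.57, 2.57, 3.01, 3.14, 3.14, 3.14].

### API

Orientations are given as a unit quaternion [w, x, y, z].
In Python, from bench import ctrl, optics, ticket gives the robot as it stands. The module is installed in compiled form; this text tells all that it offers.
- The arm moves only by the tool step_arm, never from a script. Its argument "targets" is text: rows parted by semicolons, each of 6 numbers parted by spaces: the shift along the tool's x, y, z in mm, then the turn, a rotation vector about the tool's x, y, z in rad. In form: dx dy dz rx ry rz; .... A call has 1 to 8 rows; each row is the pose to reach, as a shift and turn from the pose commanded when the call began, along the tool's axes at that moment; what a row does not reach only later rows make up. A row lasts 1/8 s, in which the tool goes at most 62.5 mm and 10.7 degrees, less where a joint would pass 70% of its speed; a pose out of reach is approached as far as the arm can. A call with a gripper value outside its range is refused whole. "grip" is the opening in per cent of the stroke, from 0 (shut) to 100 (fully open), set as the call begins (left out, the last holds). The fingers move at their own pace and stop on an object; the grip force is fixed at half the most. Time passes only in rows, so rows that repeat a pose let the fingers close. It gives the time, the measured TCP pose, the force and the opening at its end, in the units of the state.
- ctrl.get_obs(): the state, without advancing time (a new reading comes with each control period).
- optics.camera(name): name is "scene" or "top" or "wrist"; returns a dict with "image" (420x560x3 uint8, red, green, blue), "mtx" (3x3 intrinsics, pixels), "xyz" and "orientation" of the camera in the world. Camera axes: x right, y up, looking along -z (the intrinsics and any distortion apply to the point x, -y, -z); pixel columns grow to the right and rows downward; lengths in m; the calibration is good to about 2 mm. A picture is of the moment at which its call begins. There is no depth.
- ticket.hand_in(): hands the job in, once; it reports no verdict.
The state is a dict: "time_s": time; "q": joint angles; "dq": joint speeds; "joint_efforts": joint torques, N m; "eef_pos": TCP position; "eef_rot": TCP orientation; "wrist_force": force on the tool from outside, world axes, zero at the start; "torque": the same for the moment, N m; "opening": opening from 0.0 (shut) to 1.0 (fully open).
Only numpy, scipy, OpenCV 4.12 (cv2) and the standard library are available. Lean on these libraries where they do the work, as an engineer would, in place of code of your own. Each camera call takes 0.05 s, during which the arm holds its last target.

## Working session

There is one attempt and no reset: what is moved stays moved. The work goes in short steps, Python scripts to look and compute and a tool call to move; the robot and the scene stay as the last step left them, time stands still between calls to the robot, and variables do not carry over. Pictures are saved under pics/ and viewed, and the job is handed in when it is done.

Besides the shell and the picture viewer there is one more tool, called after "Call:" as name(argument=value, ...) on one line, values as JSON. step_arm: Moves the arm, as the interface text tells. Its arguments: {"type":"object","properties":{"targets":{"type":"string"},"grip":{"type":"number"}},"required":["targets"]}

```bash
mkdir -p pics
cat > h.py <<'E'
import numpy as np,cv2
from scipy.spatial.transform import Rotation as R
from bench import ctrl,optics,ticket
def snap(n,f):
    c=optics.camera(n); cv2.imwrite('pics/'+f,c['image'][:,:,::-1]); np.savez('pics/'+f+'.npz',**{k:np.array(v) for k,v in c.items()}); return c
def quat(q): return R.from_quat([q[1],q[2],q[3],q[0]])
def ray(c,u,v):
    K=np.array(c['mtx']);d=np.linalg.solve(K,[u,v,1.]);d=np.array([d[0],-d[1],-d[2]])
    o=np.array(c['orientation']); M=quat(o).as_matrix() if o.size==4 else o
    return np.array(c['xyz']),M@d
def onz(c,u,v,z):
    p,d=ray(c,u,v); return p+d*(z-p[2])/d[2]
def proj(c,P):
    o=np.array(c['orientation']); M=quat(o).as_matrix() if o.size==4 else o
    x=M.T@(np.array(P)-np.array(c['xyz'])); x=np.array([x[0],-x[1],-x[2]]); y=np.array(c['mtx'])@x; return y[:2]/y[2]
E
python3 - <<'E'
from h import *
for n in['scene','top','wrist']:
    c=snap(n,n+'0.png'); print(n,[ (k,np.array(v).tolist()) for k,v in c.items() if k!='image'])
print(ctrl.get_obs())
E
```

```text
scene [('mtx', [[389.9128134946146, 0.0, 277.32041692010193], [0.0, 389.9128134946146, 210.15914105402754], [0.0, 0.0, 1.0]]), ('xyz', [1.1927106242803942, -0.3508111335914417, 0.5950332725346916]), ('orientation', [0.759508940037704, 0.39223793709861743, 0.22913504426924683, 0.46561003231368914])]
top [('mtx', [[444.26194267737935, 0.0, 276.45357672226925], [0.0, 444.26194267737935, 206.98790773216308], [0.0, 0.0, 1.0]]), ('xyz', [0.5324705130834608, 0.016669162004936077, 1.0815905467958131]), ('orientation', [-0.7041268639042778, -0.010140568553782483, 0.019077308402017584, 0.7097454365488144])]
wrist [('mtx', [[368.3559025699873, 0.0, 280.0232973999625], [0.0, 368.3559025699873, 208.38112197007104], [0.0, 0.0, 1.0]]), ('xyz', [0.1553434675886051, 0.5575529227401994, 0.3732808190731487]), ('orientation', [0.8244644049818723, -0.12042008056383292, -0.0782506084150471, 0.5473886109498096])]
{'time_s': 0.15, 'q': array([ 9.65688251e-01,  1.81385545e-01,  1.60773343e+00, -1.26112632e-05,
        1.35380416e+00, -2.06294296e-01]), 'dq': array([ 0.00077272, -0.00235626, -0.00351164,  0.00031068, -0.00065326,
        0.00038738]), 'joint_efforts': array([ 2.11134553e-03, -4.45254993e+01, -3.51694179e+01, -1.15225112e-04,
        5.73903540e-03, -7.62399338e-06]), 'eef_pos': array([0.22303692, 0.52954239, 0.23060428]), 'eef_rot': array([-2.56889361e-04,  1.98086630e-01,  9.80184291e-01, -6.13671349e-04]), 'wrist_force': array([-0.4917494 , -0.22142296,  0.41871093]), 'torque': array([-0.04112191,  0.00306922,  0.0174496 ]), 'opening': 1.0040209991953195}
```

View pics/scene0.png

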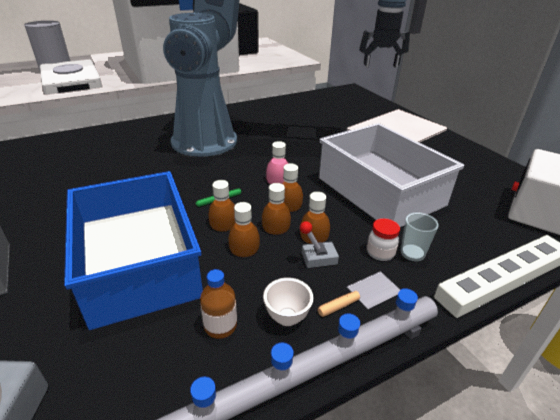

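View pics/top0.png

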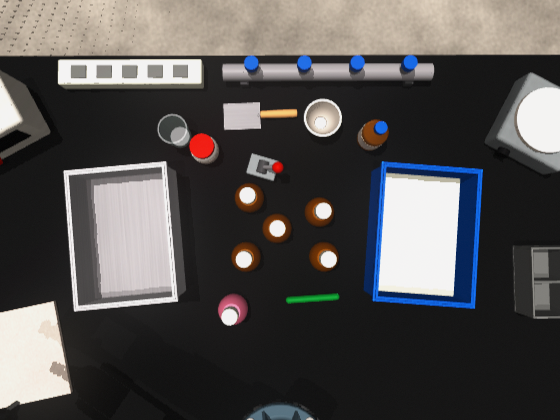

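View pics/wrist0.png

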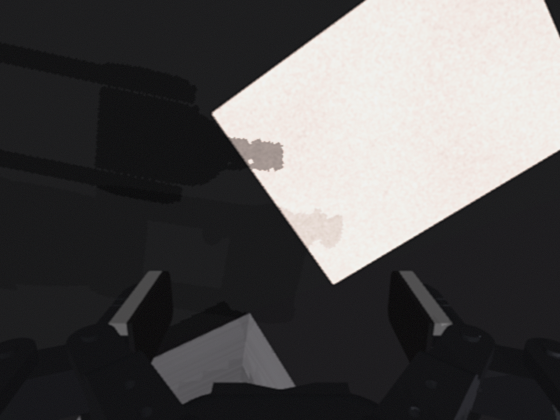

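Run:
```python
from h import *
c=dict(np.load('pics/top0.png.npz')); im=c['image']; hsv=cv2.cvtColor(im,cv2.COLOR_RGB2HSV)
for k,zz in(('image',0),):pass
m=((hsv[...,1]<60)&(hsv[...,2]>180)).astype(np.uint8); 
n,l,s,cen=cv2.connectedComponentsWithStats(m)
for i in range(1,n):
    if 120<s[i,4]<800 and 150<cen[i][1]<340: print('cap',cen[i].round(1),s[i,4],onz(c,*cen[i],.114).round(4))
m=((hsv[...,1]>150)&((hsv[...,0]<6)|(hsv[...,0]>174))&(hsv[...,2]>100)).astype(np.uint8)
n,l,s,cen=cv2.connectedComponentsWithStats(m)
for i in range(1,n):
    if s[i,4]>30: print('red',cen[i].round(1),s[i,4],onz(c,*cen[i],.092).round(4))
print('mount',onz(c,264,167,.025))
for nm,pts in(('cold',[(64,170),(165,162),(179,299),(75,310)]),('dry',[(382,162),(482,170),(475,307),(373,300)])):
    P=np.array([onz(c,u,v,.125) for u,v in pts]); print(nm,P.round(3).tolist(),P.mean(0).round(4), [np.linalg.norm(P[i]-P[i-1]).round(3) for i in range(4)])
big=cv2.resize(im[120:330,200:400],None,fx=4,fy=2.857*1); big=cv2.resize(im[130:280,200:350],None,fx=4,fy=4); cv2.imwrite('pics/crop0.png',big[:,:,::-1])
c=dict(np.load('pics/scene0.png.npz')); cv2.imwrite('pics/crop1.png',cv2.resize(c['image'][150:300,200:360],None,fx=4,fy=4)[:,:,::-1])
```

```text
cap [247.  194.7] 203 [0.5997 0.0684 0.114 ]
cap [323.2 210.4] 203 [ 0.5643 -0.0976  0.114 ]
cap [276.9 228. ] 209 [0.5267 0.0036 0.114 ]
cap [243.3 259.1] 211 [0.46   0.0771 0.114 ]
cap [328.3 258.9] 212 [ 0.4586 -0.1074  0.114 ]
cap [228.9 316.6] 211 [0.3368 0.1088 0.114 ]
red [201.1 145.4] 492 [0.7126 0.1715 0.092 ]
red [277.3 166.9] 98 [0.6632 0.0015 0.092 ]
mount [0.67192848 0.03209614 0.025     ]
cold [[0.655, 0.461, 0.125], [0.671, 0.244, 0.125], [0.377, 0.214, 0.125], [0.356, 0.434, 0.125]] [0.5149 0.3381 0.125 ] [np.float64(0.3), np.float64(0.217), np.float64(0.295), np.float64(0.221)]
dry [[0.668, -0.226, 0.125], [0.649, -0.443, 0.125], [0.354, -0.42, 0.125], [0.371, -0.201, 0.125]] [ 0.5104 -0.3225  0.125 ] [np.float64(0.298), np.float64(0.219), np.float64(0.296), np.float64(0.22)]
```

View pics/crop0.png

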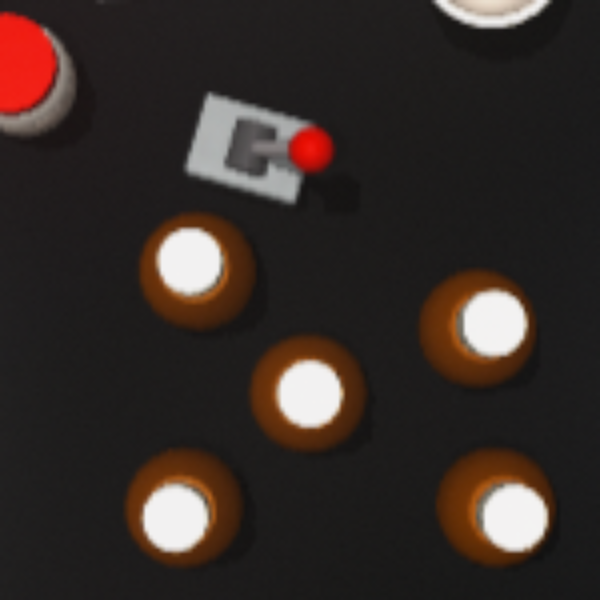

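View pics/crop1.png

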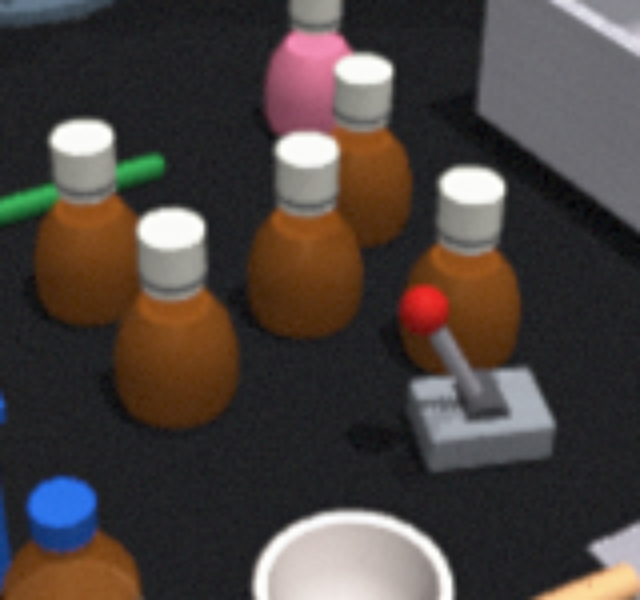

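```bash
cat >> h.py <<'E'
def go(x,y,z,psi=None):
    """target TCP, psi deg: tool y=(sin,cos). prints row"""
    o=ctrl.get_obs(); p=o['eef_pos'];Rm=quat(o['eef_rot'])
    y0=Rm.as_matrix()[:,1]; cur=np.degrees(np.arctan2(y0[0],y0[1]))
    if psi is None: psi=cur
    s,c_=np.sin(np.radians(psi)),np.cos(np.radians(psi))
    T=np.array([[-c_,s,0],[s,c_,0],[0,0,-1]]); 
    d=Rm.inv().apply(np.array([x,y,z])-p)*1000; r=(Rm.inv()*R.from_matrix(T)).as_rotvec()
    print('row:',' '.join('%.1f'%a for a in d),' '.join('%.3f'%a for a in r),'cur',p.round(4),'psi %.1f'%cur,'dist %.0f'%np.linalg.norm(d),'F',o['wrist_force'].round(2),'t',round(o['time_s'],2))
E
python3 - <<'E'
from h import *
go(.648,-.058,.231,14.6)
E
```

```text
row: -619.8 -376.4 -0.1 -0.001 -0.000 -0.144 cur [0.223  0.5295 0.2306] psi 22.9 dist 725 F [-0.49 -0.22  0.42] t 0.15
```

Call:
step_arm(targets="-620 -376 0 0 0 -0.144;-620 -376 0 0 0 -0.144;-620 -376 0 0 0 -0.144;-620 -376 0 0 0 -0.144;-620 -376 0 0 0 -0.144;-620 -376 0 0 0 -0.144;-620 -376 0 0 0 -0.144;-620 -376 0 0 0 -0.144", grip=0)

```text
time_s: 1.15
eef_pos: [0.5174, 0.1231, 0.2312]
eef_rot: [0.0, 0.127, 0.992, 0.0]
wrist_force: [1.5, 1.2, 0.7]
opening: 0.001
```

Run:
```python
from h import *
go(.648,-.058,.231,14.6)
```

```text
row: -172.1 -142.3 0.2 0.000 0.000 -0.000 cur [0.5174 0.1231 0.2312] psi 14.6 dist 223 F [1.48 1.24 0.67] t 1.15
```

Call:
step_arm(targets="-172 -142 0 0 0 0;-172 -142 0 0 0 0;-172 -142 0 0 0 0;-172 -142 0 0 0 0;-172 -142 0 0 0 0;-172 -142 60 0 0 0;-172 -142 120 0 0 0;-172 -142 120 0 0 0")

```text
time_s: 2.15
eef_pos: [0.6421, -0.0535, 0.1054]
eef_rot: [-0.006, 0.127, 0.992, 0.001]
wrist_force: [0.4, -1.2, 0.6]
opening: 0.001
```

Run:
```python
from h import *
go(.648,-.058,.072,14.6)
snap('scene','s1.png');snap('top','t1.png')
```

```text
row: -7.2 -2.9 33.3 0.000 -0.013 0.001 cur [ 0.6421 -0.0535  0.1054] psi 14.5 dist 34 F [ 0.44 -1.23  0.56] t 2.15
```

View pics/s1.png

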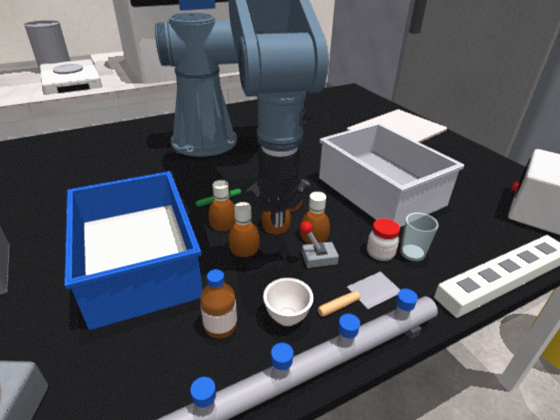

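Call:
step_arm(targets="-7 -3 15 0 -0.013 0;-7 -3 33 0 -0.013 0;-7 -3 33 0 -0.013 0;-7 -3 33 0 -0.013 0")

```text
time_s: 2.75
eef_pos: [0.6533, -0.0605, 0.0784]
eef_rot: [0.006, 0.127, 0.992, -0.001]
wrist_force: [0.5, -0.8, -0.1]
opening: -0.001
```

Run:
```python
from h import *
go(.648,-.058,.072,14.6)
snap('scene','s2.png');snap('wrist','w2.png')
c=dict(np.load('pics/s2.png.npz')); cv2.imwrite('pics/crop2.png',cv2.resize(c['image'][150:300,200:360],None,fx=4,fy=4)[:,:,::-1])
```

```text
row: 5.8 1.1 6.3 0.000 0.013 -0.000 cur [ 0.6533 -0.0605  0.0784] psi 14.6 dist 9 F [ 0.46 -0.75 -0.07] t 2.75
```

View pics/crop2.png

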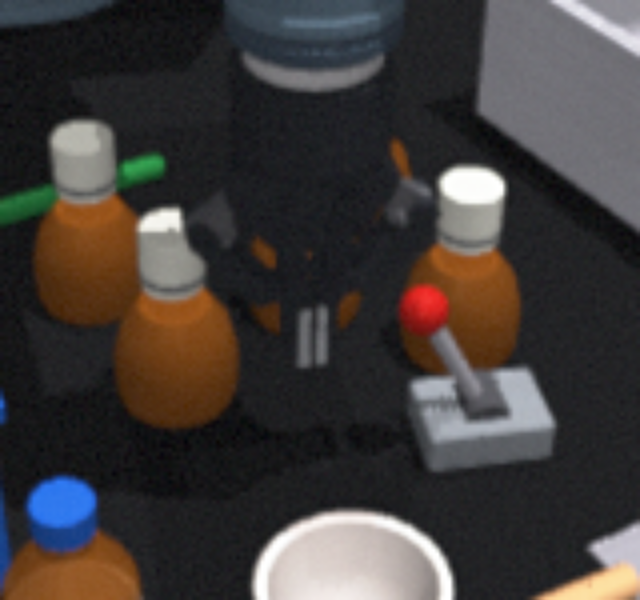

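View pics/w2.png

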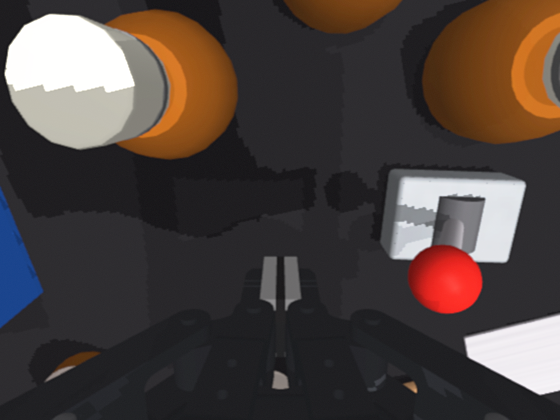

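Call:
step_arm(targets="0 0 0 0 0 0;0 0 0 0 0 0")

```text
time_s: 3.1
eef_pos: [0.6534, -0.0605, 0.0786]
eef_rot: [0.007, 0.127, 0.992, -0.001]
wrist_force: [-0.8, -0.9, -0.4]
opening: 0.004
```

Run:
```python
from h import *
go(.673-.252*.06,.037-.968*.06,.072,14.6)
```

```text
row: 5.7 39.3 6.6 -0.000 0.014 0.000 cur [ 0.6534 -0.0605  0.0786] psi 14.6 dist 40 F [-0.8  -0.89 -0.37] t 3.1
```

Call:
step_arm(targets="6 20 7 0 0.014 0;6 39 7 0 0.014 0;6 45 7 0 0.014 0;6 50 7 0 0.014 0;6 55 7 0 0.014 0;6 60 7 0 0.014 0;6 60 7 0 0.014 0")

```text
time_s: 3.98
eef_pos: [0.6628, -0.0006, 0.0712]
eef_rot: [-0.0, 0.127, 0.992, 0.0]
wrist_force: [-0.3, -0.0, 0.5]
opening: -0.0
```

Run:
```python
from h import *
go(.673+.252*.01,.037+.968*.01,.072,14.6)
snap('wrist','w3.png')
```

```text
row: -0.4 49.0 -0.7 0.000 -0.001 0.000 cur [ 6.628e-01 -6.000e-04  7.120e-02] psi 14.6 dist 49 F [-0.28 -0.03  0.53] t 3.98
```

View pics/w3.png

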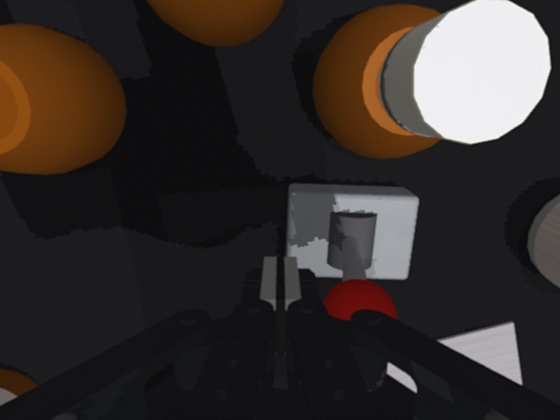

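Call:
step_arm(targets="0 10 0 0 0 0;0 20 0 0 0 0;0 30 0 0 0 0;0 35 0 0 0 0;0 40 0 0 0 0;0 40 0 0 0 0")

```text
time_s: 4.78
eef_pos: [0.6725, 0.0383, 0.0709]
eef_rot: [-0.001, 0.127, 0.992, 0.0]
wrist_force: [-0.1, 1.1, 0.8]
opening: 0.0
```

Run:
```python
from h import *
go(.673+.252*.01,.037+.968*.01,.072,14.6)
snap('wrist','w4.png');snap('scene','s4.png')
c=dict(np.load('pics/s4.png.npz')); cv2.imwrite('pics/crop4.png',cv2.resize(c['image'][150:300,200:360],None,fx=4,fy=4)[:,:,::-1])
```

```text
row: -0.8 8.8 -1.1 0.000 -0.002 0.001 cur [0.6725 0.0383 0.0709] psi 14.6 dist 9 F [-0.07  1.05  0.83] t 4.78
```

View pics/crop4.png

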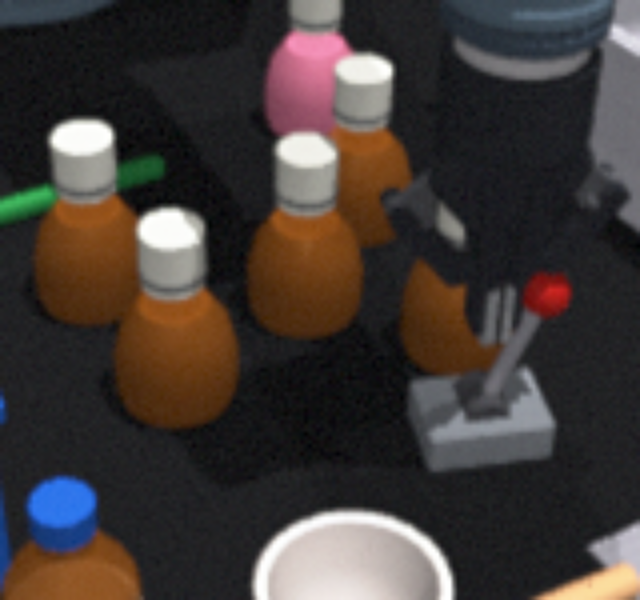

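View pics/w4.png

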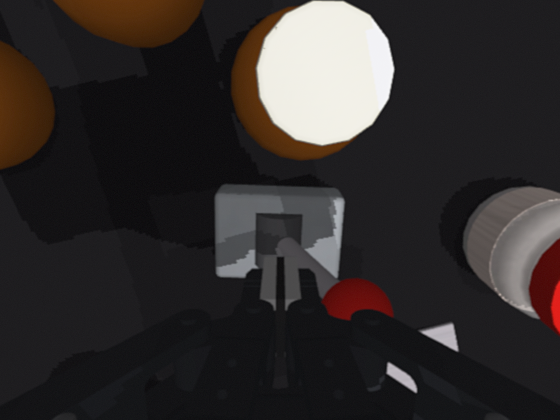

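Call:
step_arm(targets="0 3 0 0 0 0;0 6 0 0 0 0;0 9 0 0 0 0;0 9 0 0 0 0")

```text
time_s: 5.38
eef_pos: [0.6751, 0.0468, 0.0712]
eef_rot: [-0.0, 0.127, 0.992, 0.0]
wrist_force: [0.8, 0.7, 0.6]
opening: 0.001
```

```bash
cat > ball.py <<'E'
from h import *
def ball(f):
    c=snap('scene',f); hsv=cv2.cvtColor(c['image'],cv2.COLOR_RGB2HSV)
    m=((hsv[...,1]>150)&((hsv[...,0]<6)|(hsv[...,0]>174))&(hsv[...,2]>90)).astype(np.uint8)
    n,l,s,cen=cv2.connectedComponentsWithStats(m)
    for i in range(1,n):
        if s[i,4]>30 and 280<cen[i][0]<360: print('ball',cen[i].round(1),s[i])
    for b in(0,.7,.85,1.):
        t=.08*np.sin(b-.5);print(b,proj(c,[.673+.252*t,.037+.968*t,.022+.08*np.cos(b-.5)]).round(1))
E
python3 - <<'E'
from ball import *
go(.673+.252*.01,.037+.968*.01,.072,14.6)
ball('s5.png')
E
```

```text
row: -0.5 -0.0 -0.8 0.000 -0.001 0.000 cur [0.6751 0.0468 0.0712] psi 14.6 dist 1 F [0.78 0.69 0.56] t 5.38
ball [340.  223.9] [335 219  11  11  99]
0 [305.4 228. ]
0.7 [330.7 221.6]
0.85 [335.7 222.2]
1.0 [340.4 223.4]
```

Call:
step_arm(targets="0 2 0 0 0 0;0 2 0 0 0 0;0 -8 0 0 0 0;0 -20 -30 0 0 0;0 -20 -90 0 0 0;0 -20 -140 0 0 0;0 -20 -140 0 0 0", grip=100)

```text
time_s: 6.3
eef_pos: [0.6734, 0.0267, 0.2179]
eef_rot: [0.005, 0.127, 0.992, 0.0]
wrist_force: [-0.3, 0.4, -1.0]
opening: 1.001
```

```bash
cat > caps.py <<'E'
from h import *
def caps(f,z=.114):
    c=snap('top',f); hsv=cv2.cvtColor(c['image'],cv2.COLOR_RGB2HSV)
    m=((hsv[...,1]<60)&(hsv[...,2]>180)).astype(np.uint8)
    n,l,s,cen=cv2.connectedComponentsWithStats(m)
    for i in range(1,n):
        if 60<s[i,4]<800 and 150<cen[i][1]<340: print('cap',cen[i].round(1),s[i,4],onz(c,*cen[i],z).round(4))
E
python3 - <<'E'
from ball import *
from caps import *
ball('s6.png'); caps('t6.png')
print(ctrl.get_obs()['eef_pos'])
E
```

```text
ball [340.5 223.4] [335 218  12  12 121]
0 [305.4 228. ]
0.7 [330.7 221.6]
0.85 [335.7 222.2]
1.0 [340.4 223.4]
cap [246.9 194.7] 200 [0.5998 0.0685 0.114 ]
cap [323.1 210.5] 173 [ 0.5639 -0.0974  0.114 ]
cap [328.6 259.2] 186 [ 0.4581 -0.1081  0.114 ]
[0.67035287 0.02715916 0.21196383]
```

View pics/t6.png

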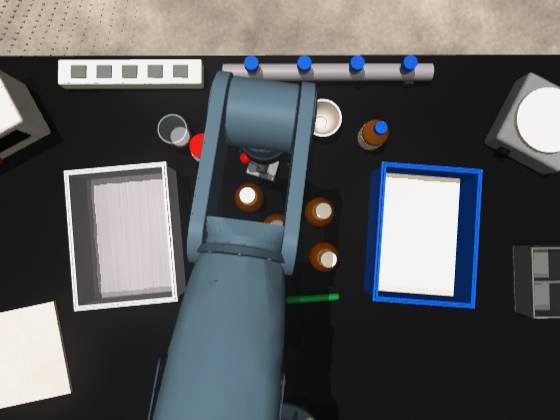

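View pics/s6.png

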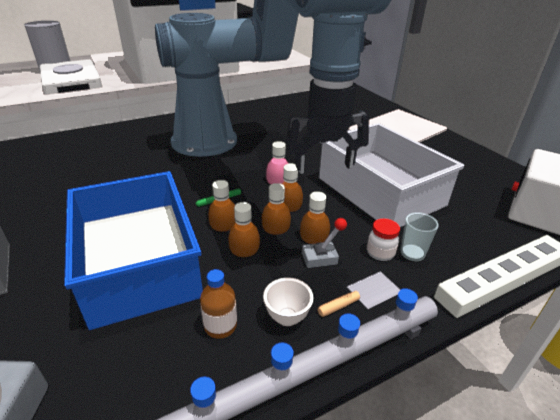

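Run:
```python
from h import *
go(.4586,-.1074,.20,0)
```

```text
row: 171.0 -183.6 11.8 0.000 0.001 -0.255 cur [0.6704 0.0272 0.212 ] psi 14.6 dist 251 F [-0.89 -0.6  -0.54] t 6.4
```

Call:
step_arm(targets="171 -184 12 0 0 -0.255;171 -184 12 0 0 -0.255;171 -184 12 0 0 -0.255;171 -184 12 0 0 -0.255;171 -184 12 0 0 -0.255;171 -184 12 0 0 -0.255;171 -184 12 0 0 -0.255")

```text
time_s: 7.28
eef_pos: [0.459, -0.1073, 0.1991]
eef_rot: [-0.001, -0.001, 1.0, 0.0]
wrist_force: [0.1, 0.2, 0.7]
opening: 1.004
```

```bash
cat >> h.py <<'E'
def wcaps(f,z=.114):
    c=snap('wrist',f); hsv=cv2.cvtColor(c['image'],cv2.COLOR_RGB2HSV)
    m=((hsv[...,1]<45)&(hsv[...,2]>130)).astype(np.uint8)
    n,l,s,cen=cv2.connectedComponentsWithStats(m)
    for i in range(1,n):
        if s[i,4]>400:
            cs,_=cv2.findContours((l==i).astype(np.uint8),cv2.RETR_EXTERNAL,cv2.CHAIN_APPROX_NONE)
            print('wcap',cen[i].round(1),s[i],onz(c,*cen[i],z).round(4))
    return c
def weigh(n=16):
    F=[]
    for i in range(n):
        F.append(ctrl.get_obs()['wrist_force']); optics.camera('wrist')
    F=np.array(F); print('F mean',F.mean(0).round(2),'sd',F.std(0).round(2),'t',ctrl.get_obs()['time_s'])
E
python3 - <<'E'
from h import *
wcaps('w7.png'); weigh(); go(.4586,-.1074,.074,0)
c=dict(np.load('pics/w7.png.npz'));print(proj(c,[.4586,-.1074,.114]))
E
```

```text
wcap [ 50.2 212.6] [    0    79   109   271 26228] [ 0.456  -0.2566  0.114 ]
wcap [280.6 214.1] [ 254  188   55   52 2209] [ 0.4569 -0.1074  0.114 ]
wcap [549.6 219. ] [536 193  24  50 905] [0.46   0.0677 0.114 ]
wcap [451.2 297.5] [433 285  31  32 492] [0.5174 0.0113 0.114 ]
wcap [293.9 352.3] [ 270  332   49   42 1576] [ 0.5624 -0.0975  0.114 ]
F mean [-0.05 -0.09  0.05] sd [0.43 0.51 0.44] t 8.125
row: -0.5 0.5 125.4 0.000 -0.001 0.000 cur [ 0.4582 -0.1079  0.1994] psi -0.0 dist 125 F [-0.7  -0.43  0.21] t 8.12
[280.55744526 216.65267345]
```

View pics/w7.png

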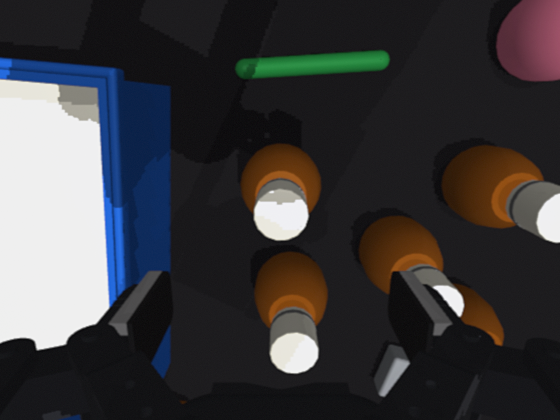

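Call:
step_arm(targets="0 0 50 0 0 0;0 0 100 0 0 0;0 0 125 0 0 0;0 0 125 0 0 0")

```text
time_s: 8.62
eef_pos: [0.4564, -0.107, 0.0726]
eef_rot: [-0.003, -0.0, 1.0, 0.001]
wrist_force: [-0.7, 0.7, -0.1]
opening: 1.002
```

Call:
step_arm(targets="0 0 0 0 0 0;0 0 0 0 0 0;0 0 0 0 0 0;0 0 0 0 0 0;0 0 0 0 0 0", grip=0)

```text
time_s: 9.25
eef_pos: [0.4591, -0.1081, 0.0757]
eef_rot: [0.001, -0.0, 1.0, -0.0]
wrist_force: [-1.8, 2.0, 6.8]
opening: 0.41
```

Run:
```python
from h import *
snap('scene','s8.png');weigh()
```

```text
F mean [-0.73  1.78  6.39] sd [0.48 0.36 0.43] t 10.1
```

View pics/s8.png

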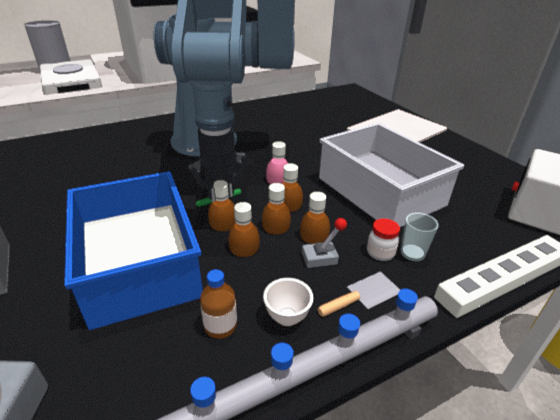

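Call:
step_arm(targets="0 0 -20 0 0 0;0 0 -60 0 0 0;0 0 -110 0 0 0;0 0 -160 0 0 0;0 0 -160 0 0 0;0 0 -160 0 0 0;0 0 -160 0 0 0")

```text
time_s: 10.98
eef_pos: [0.457, -0.1072, 0.2323]
eef_rot: [-0.002, -0.0, 1.0, 0.001]
wrist_force: [-0.7, 0.1, -2.9]
opening: 0.406
```

Run:
```python
from h import *
weigh()
for b,(cx,cy,yaw) in dict(cold=(.515,.338,5.5),dry=(.5104,-.3225,-4.7)).items():
    a=np.radians(yaw)
    for u in(-.088,0,.088):
        for v in(-.05,.05): print(b,u,v,(np.array([cx+u*np.cos(a)-v*np.sin(a),cy+u*np.sin(a)+v*np.cos(a)])).round(3))
```

```text
F mean [-0.1   0.11 -2.96] sd [0.49 0.4  0.55] t 11.775
cold -0.088 -0.05 [0.432 0.28 ]
cold -0.088 0.05 [0.423 0.379]
cold 0 -0.05 [0.52  0.288]
cold 0 0.05 [0.51  0.388]
cold 0.088 -0.05 [0.607 0.297]
cold 0.088 0.05 [0.598 0.396]
dry -0.088 -0.05 [ 0.419 -0.365]
dry -0.088 0.05 [ 0.427 -0.265]
dry 0 -0.05 [ 0.506 -0.372]
dry 0 0.05 [ 0.514 -0.273]
dry 0.088 -0.05 [ 0.594 -0.38 ]
dry 0.088 0.05 [ 0.602 -0.28 ]
```

Run:
```python
from h import *
go(.427,-.265,.235,4.7)
```

```text
row: 31.3 -157.1 -0.6 0.000 -0.001 0.082 cur [ 0.4583 -0.1079  0.2344] psi -0.0 dist 160 F [ 0.51  0.26 -2.91] t 11.78
```

Call:
step_arm(targets="16 -40 0 0 0 0.04;25 -90 0 0 0 0.082;31 -140 0 0 0 0.082;31 -157 0 0 0 0.082;31 -157 0 0 0 0.082;31 -157 0 0 0 0.082")

```text
time_s: 12.52
eef_pos: [0.4274, -0.2637, 0.2341]
eef_rot: [-0.001, 0.041, 0.999, 0.001]
wrist_force: [-0.2, 0.7, -3.5]
opening: 0.406
```

Run:
```python
from h import *
go(.427,-.265,.125,4.7)
snap('wrist','w9.png')
```

```text
row: 0.1 -1.4 109.1 0.001 -0.001 0.001 cur [ 0.4274 -0.2637  0.2341] psi 4.6 dist 109 F [-0.23  0.69 -3.51] t 12.53
```

View pics/w9.png

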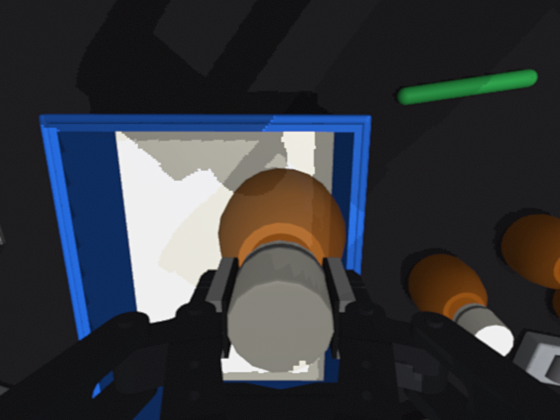

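Run:
```python
from h import *
c=dict(np.load('pics/w9.png.npz'))
for u,v in((355,130),(355,250),(370,118),(42,118),(368,250)): print(onz(c,u,v,.125).round(4))
```

```text
[ 0.3778 -0.2097  0.125 ]
[ 0.4648 -0.2118  0.125 ]
[ 0.3708 -0.1996  0.125 ]
[ 0.3531 -0.417   0.125 ]
[ 0.4656 -0.2022  0.125 ]
```

Call:
step_arm(targets="0 -1 40 0 0 0;0 -1 80 0 0 0;0 -1 105 0 0 0;0 -1 109 0 0 0;0 -1 112 0 0 0;0 -1 115 0 0 0;0 -1 115 0 0 0")

```text
time_s: 13.45
eef_pos: [0.4275, -0.2661, 0.1201]
eef_rot: [-0.0, 0.041, 0.999, -0.0]
wrist_force: [-1.1, -0.6, -2.8]
opening: 0.408
```

Run:
```python
from h import *
weigh(8);go(.427,-.265,.112,4.7)
```

```text
F mean [-0.27  0.01 -2.82] sd [0.6  0.47 0.44] t 13.85
row: 0.2 0.9 7.5 0.000 -0.001 0.000 cur [ 0.4271 -0.2659  0.1195] psi 4.7 dist 8 F [-0.87 -0.07 -3.39] t 13.85
```

Call:
step_arm(targets="0 0 3 0 0 0;0 0 5 0 0 0;0 0 7 0 0 0;0 0 7 0 0 0")

```text
time_s: 14.35
eef_pos: [0.4271, -0.2658, 0.1125]
eef_rot: [-0.001, 0.041, 0.999, 0.0]
wrist_force: [-1.0, 1.1, 0.9]
opening: 0.41
```

Run:
```python
from h import *
weigh(8);go(.427,-.265,.112,4.7)
```

```text
F mean [-0.82  1.36  0.78] sd [0.56 0.48 0.19] t 14.75
row: 0.2 0.8 0.4 0.000 -0.001 0.000 cur [ 0.4271 -0.2658  0.1124] psi 4.7 dist 1 F [-0.61  1.63  0.53] t 14.75
```

Call:
step_arm(targets="0 0 0 0 0 0;0 0 0 0 0 0;0 0 -30 0 0 0;0 0 -80 0 0 0;0 0 -120 0 0 0;0 0 -120 0 0 0", grip=60)

```text
time_s: 15.5
eef_pos: [0.429, -0.2677, 0.2364]
eef_rot: [0.003, 0.041, 0.999, -0.003]
wrist_force: [1.1, -0.0, 0.0]
opening: 0.6
```

Run:
```python
from h import *
snap('scene','s10.png');snap('wrist','w10.png');go(.5643,-.0976,.20,0)
```

```text
row: -122.8 179.0 32.3 -0.000 -0.000 -0.082 cur [ 0.4273 -0.266   0.2324] psi 4.7 dist 220 F [ 0.16 -0.1   0.49] t 15.6
```

View pics/s10.png

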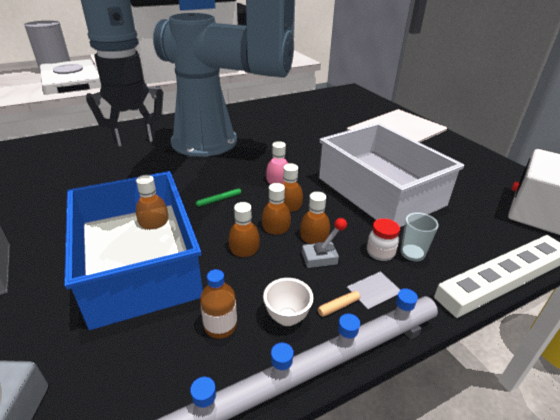

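View pics/w10.png

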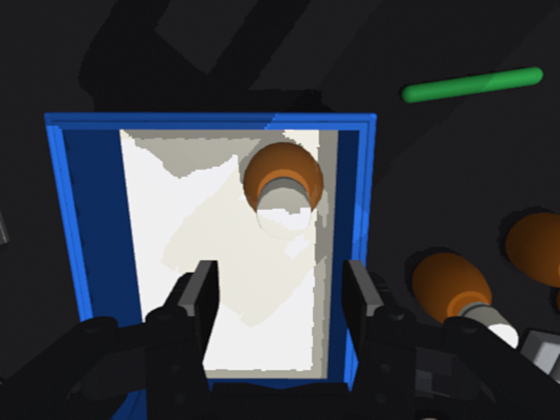

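Run:
```python
from caps import *
caps('t10.png')
```

```text
cap [247.  194.8] 205 [0.5995 0.0683 0.114 ]
cap [323.1 210.4] 204 [ 0.5642 -0.0976  0.114 ]
cap [276.9 228. ] 209 [0.5267 0.0036 0.114 ]
cap [243.3 259.1] 211 [0.46   0.0771 0.114 ]
cap [383.  285.7] 97 [ 0.3996 -0.2257  0.114 ]
cap [228.8 316.6] 210 [0.3368 0.1088 0.114 ]
```

Call:
step_arm(targets="-123 179 20 0 0 -0.082;-123 179 20 0 0 -0.082;-123 179 32 0 0 -0.082;-123 179 32 0 0 -0.082;-123 179 32 0 0 -0.082;-123 179 32 0 0 -0.082", grip=100)

```text
time_s: 16.4
eef_pos: [0.5635, -0.0977, 0.1991]
eef_rot: [-0.002, -0.0, 1.0, 0.0]
wrist_force: [-0.0, 0.8, 0.9]
opening: 0.998
```

Run:
```python
from h import *
wcaps('w11.png');go(.5643,-.0976,.074,0); weigh(8)
```

```text
wcap [ 34.9 171.1] [    0    40    79   245 16260] [ 0.533  -0.2518  0.114 ]
wcap [443.2 158.6] [ 415  131   58   57 2540] [0.5251 0.0031 0.114 ]
wcap [281.1 216.5] [ 254  191   55   52 2205] [ 0.5628 -0.0975  0.114 ]
wcap [525.7 265.9] [ 500  242   53   48 1982] [0.5978 0.068  0.114 ]
wcap [431.8 278.7] [395 266  66  27 415] [0.6074 0.0055 0.114 ]
row: -1.0 0.6 125.6 0.000 -0.002 -0.001 cur [ 0.5636 -0.0982  0.1996] psi 0.0 dist 126 F [ 0.23  0.07 -0.08] t 16.45
F mean [-0.03  0.21  0.01] sd [0.43 0.55 0.47] t 16.85
```

Call:
step_arm(targets="0 0 50 0 0 0;0 0 100 0 0 0;0 0 125 0 0 0;0 0 125 0 0 0")

```text
time_s: 17.35
eef_pos: [0.5624, -0.0969, 0.0731]
eef_rot: [-0.003, 0.0, 1.0, 0.001]
wrist_force: [0.4, -0.3, 0.4]
opening: 0.997
```

Call:
step_arm(targets="0 0 0 0 0 0;0 0 0 0 0 0;0 0 0 0 0 0;0 0 0 0 0 0;0 0 0 0 0 0", grip=0)

```text
time_s: 17.98
eef_pos: [0.5653, -0.0977, 0.0769]
eef_rot: [0.001, -0.0, 1.0, -0.0]
wrist_force: [0.1, 0.7, 7.0]
opening: 0.411
```

Call:
step_arm(targets="0 0 -20 0 0 0;0 0 -60 0 0 0;0 0 -110 0 0 0;0 0 -160 0 0 0;0 0 -160 0 0 0;0 0 -160 0 0 0;0 0 -160 0 0 0")

```text
time_s: 18.85
eef_pos: [0.5632, -0.0971, 0.2331]
eef_rot: [-0.002, -0.0, 1.0, 0.001]
wrist_force: [0.1, -0.1, -1.8]
opening: 0.408
```

Run:
```python
from h import *
weigh();go(.514,-.273,.235,4.7);go(.510,.388,.235,-5.5)
```

```text
F mean [-0.19 -0.05 -1.83] sd [0.44 0.54 0.52] t 19.65
row: 50.5 -175.5 0.3 0.000 -0.001 0.082 cur [ 0.5644 -0.0975  0.2353] psi -0.0 dist 183 F [ 0.37 -0.08 -2.02] t 19.65
row: 54.3 485.5 0.5 0.000 -0.001 -0.096 cur [ 0.5644 -0.0975  0.2353] psi -0.0 dist 489 F [ 0.37 -0.08 -2.02] t 19.65
```

Call:
step_arm(targets="16 -40 0 0 0 0.04;30 -90 0 0 0 0.082;45 -140 0 0 0 0.082;50 -176 0 0 0 0.082;50 -176 0 0 0 0.082;50 -176 0 0 0 0.082")

```text
time_s: 20.4
eef_pos: [0.5144, -0.2731, 0.2351]
eef_rot: [-0.001, 0.041, 0.999, 0.0]
wrist_force: [-0.1, 0.3, -1.7]
opening: 0.405
```

Run:
```python
from h import *
go(.514,-.273,.118,4.7)
```

```text
row: 0.3 -0.0 117.1 0.001 -0.001 -0.000 cur [ 0.5144 -0.2731  0.2351] psi 4.7 dist 117 F [-0.09  0.26 -1.66] t 20.4
```

Call:
step_arm(targets="0 0 40 0 0 0;0 0 80 0 0 0;0 0 105 0 0 0;0 0 115 0 0 0;0 0 119 0 0 0;0 0 122 0 0 0;0 0 122 0 0 0;0 0 122 0 0 0")

```text
time_s: 21.4
eef_pos: [0.5148, -0.2739, 0.1141]
eef_rot: [0.0, 0.041, 0.999, -0.0]
wrist_force: [-0.4, -0.3, -1.9]
opening: 0.408
```

Run:
```python
from h import *
weigh(6);go(.514,-.273,.112,4.7)
```

```text
F mean [ 0.04  0.09 -1.51] sd [0.29 0.51 0.51] t 21.7
row: 0.6 0.7 1.6 -0.000 -0.000 0.000 cur [ 0.5145 -0.2737  0.1136] psi 4.7 dist 2 F [ 1.27 -0.45 -1.41] t 21.7
```

Call:
step_arm(targets="0 0 1 0 0 0;0 0 2 0 0 0;0 0 3 0 0 0;0 0 3 0 0 0")

```text
time_s: 22.2
eef_pos: [0.5145, -0.2737, 0.1105]
eef_rot: [-0.0, 0.041, 0.999, -0.0]
wrist_force: [-0.4, -0.8, 1.6]
opening: 0.404
```

Run:
```python
from h import *
weigh(6);go(.514,-.273,.112,4.7)
```

```text
F mean [ 0.15 -0.64  1.67] sd [0.26 0.56 0.31] t 22.5
row: 0.5 0.6 -1.6 -0.000 -0.001 0.000 cur [ 0.5144 -0.2737  0.1104] psi 4.7 dist 2 F [-0.61 -0.48  1.55] t 22.5
```

Pressing gently (about 3.5 N on the floor); release and go to the next one.

Call:
step_arm(targets="0 0 0 0 0 0;0 0 0 0 0 0;0 0 -30 0 0 0;0 0 -80 0 0 0;0 0 -125 0 0 0;0 0 -125 0 0 0;0 0 -125 0 0 0", grip=60)

```text
time_s: 23.38
eef_pos: [0.5141, -0.2732, 0.2347]
eef_rot: [-0.001, 0.041, 0.999, 0.0]
wrist_force: [0.1, 0.6, -0.7]
opening: 0.602
```

Run:
```python
from caps import *
caps('t12.png'); snap('scene','s12.png'); go(.5262,.0034,.20,0)
```

```text
cap [266.3 173.3] 70 [0.6463 0.0258 0.114 ]
cap [247.  194.8] 205 [0.5995 0.0683 0.114 ]
cap [276.9 228. ] 209 [0.5267 0.0036 0.114 ]
cap [385.3 250.6] 156 [ 0.4756 -0.232   0.114 ]
cap [414.8 258.2] 604 [ 0.4585 -0.2962  0.114 ]
cap [243.3 259.1] 211 [0.46   0.0771 0.114 ]
cap [382.7 285.6] 91 [ 0.3999 -0.2251  0.114 ]
cap [228.8 316.6] 211 [0.3368 0.1089 0.114 ]
row: 9.9 276.3 34.0 0.002 -0.004 -0.082 cur [ 0.5136 -0.2728  0.2334] psi 4.7 dist 279 F [-0.26 -0.39 -0.2 ] t 23.48
```

View pics/s12.png

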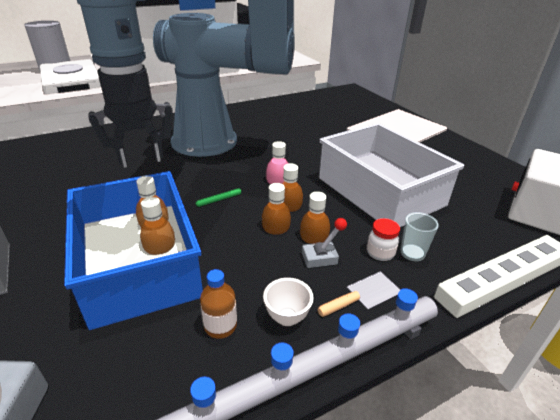

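Call:
step_arm(targets="10 60 0 0 0 -0.04;10 120 10 0 0 -0.082;10 180 20 0 0 -0.082;10 240 34 0 0 -0.082;10 276 34 0 0 -0.082;10 276 34 0 0 -0.082;10 276 34 0 0 -0.082", grip=100)

```text
time_s: 24.35
eef_pos: [0.5266, 0.0021, 0.2005]
eef_rot: [-0.001, -0.0, 1.0, 0.0]
wrist_force: [-0.3, -0.5, 1.1]
opening: 0.995
```

Run:
```python
from h import *
wcaps('w13.png');weigh(6);go(.5262,.0034,.074,0)
```

```text
wcap [542.7 195.5] [  513     0    47   342 10382] [0.5121 0.1703 0.114 ]
wcap [401.1 108.4] [ 365   78   72   63 3456] [0.4582 0.0743 0.114 ]
wcap [282.9 210.8] [ 255  180   57   62 2711] [0.5225 0.0034 0.114 ]
wcap [132.9 302.4] [108 271  54  65 994] [ 0.5897 -0.1017  0.114 ]
wcap [336.3 317.1] [ 275  270  118  110 6517] [0.6013 0.0416 0.114 ]
wcap [427.2 302.5] [400 271  52  65 988] [0.5896 0.1049 0.114 ]
F mean [-0.19 -0.11 -0.12] sd [0.74 0.52 0.68] t 24.7
row: 0.7 1.8 127.4 0.000 -0.001 -0.001 cur [0.527  0.0016 0.2014] psi 0.1 dist 127 F [ 0.91 -0.38 -0.59] t 24.7
```

Call:
step_arm(targets="0 2 50 0 0 0;0 2 100 0 0 0;0 2 126 0 0 0;0 2 126 0 0 0;0 2 126 0 0 0")

```text
time_s: 25.32
eef_pos: [0.5279, 0.004, 0.0766]
eef_rot: [0.0, 0.0, 1.0, -0.0]
wrist_force: [-0.0, -0.1, 0.9]
opening: 1.007
```

Call:
step_arm(targets="0 0 0 0 0 0;0 0 0 0 0 0;0 0 0 0 0 0;0 0 0 0 0 0;0 0 0 0 0 0", grip=0)

```text
time_s: 25.95
eef_pos: [0.5275, 0.0042, 0.0763]
eef_rot: [0.0, -0.0, 1.0, -0.0]
wrist_force: [-0.8, -0.7, 5.9]
opening: 0.405
```

Call:
step_arm(targets="0 0 -20 0 0 0;0 0 -60 0 0 0;0 0 -110 0 0 0;0 0 -160 0 0 0;0 0 -160 0 0 0;0 0 -160 0 0 0;0 0 -160 0 0 0")

```text
time_s: 26.82
eef_pos: [0.5256, 0.0047, 0.2328]
eef_rot: [-0.003, -0.0, 1.0, 0.001]
wrist_force: [0.1, 0.6, -2.8]
opening: 0.41
```

Run:
```python
from h import *
weigh();go(.594,-.38,.235,4.7);go(.510,.388,.235,-5.5)
```

```text
F mean [ 0.14  0.09 -3.35] sd [0.44 0.58 0.65] t 27.625
row: -66.9 -384.4 0.3 0.000 -0.001 0.082 cur [0.5271 0.0044 0.2354] psi -0.0 dist 390 F [ 0.5  -0.94 -3.57] t 27.62
row: 17.0 383.6 0.5 0.000 -0.001 -0.096 cur [0.5271 0.0044 0.2354] psi -0.0 dist 384 F [ 0.5  -0.94 -3.57] t 27.62
```

```bash
cat >> h.py <<'E'
def weigh2(n=30):
    F=[];T=[];q=[];M=[]
    for i in range(n):
        o=ctrl.get_obs();F.append(o['wrist_force']);T.append(o['joint_efforts']);q.append(o['q']);M.append(o['torque']);optics.camera('wrist')
    F,T=np.array(F),np.array(T)
    print('F',F.mean(0).round(3),'sd',F.std(0).round(2),'T',T.mean(0).round(3),'sd',T.std(0).round(3),'M',np.mean(M,0).round(3),'q',np.mean(q,0).round(4),'pos',o['eef_pos'].round(4))
E
python3 - <<'E'
from h import *
weigh2(40)
E
```

```text
F [-0.026  0.183 -3.067] sd [0.54 0.46 0.58] T [-0.0000e+00 -4.0397e+01 -3.6651e+01 -1.0000e-03  8.0000e-03 -0.0000e+00] sd [0.001 0.003 0.001 0.    0.    0.   ] M [ 0.006 -0.006 -0.001] q [-0.2171  0.0704  1.7215  0.      1.3507 -1.7881] pos [0.5271 0.0044 0.2353]
```

Call:
step_arm(targets="-15 -45 0 0 0 0.02;-30 -100 0 0 0 0.06;-45 -160 0 0 0 0.082;-60 -220 0 0 0 0.082;-75 -270 0 0 0 0.082;-75 -284 0 0 0 0.082;-75 -284 0 0 0 0.082;-75 -284 0 0 0 0.082")

```text
time_s: 30.62
eef_pos: [0.602, -0.278, 0.2351]
eef_rot: [-0.001, 0.04, 0.999, 0.001]
wrist_force: [0.1, -0.4, -4.0]
opening: 0.407
```

Run:
```python
from h import *
go(.602,-.28,.115,4.7); snap('wrist','w14.png')
```

```text
row: -0.4 -2.1 120.1 0.001 -0.002 0.001 cur [ 0.602  -0.278   0.2351] psi 4.6 dist 120 F [ 0.09 -0.43 -3.96] t 30.62
```

View pics/w14.png

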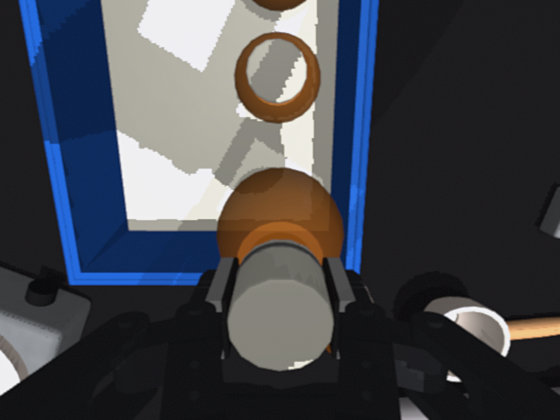

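Run:
```python
from h import *
c=dict(np.load('pics/w14.png.npz'))
for u,v in((100,272),(180,272),(72,285),(362,250)): print(onz(c,u,v,.125).round(4))
```

```text
[ 0.6422 -0.418   0.125 ]
[ 0.6471 -0.3579  0.125 ]
[ 0.6512 -0.4417  0.125 ]
[ 0.6402 -0.2207  0.125 ]
```

Call:
step_arm(targets="0 -1 40 0 0 0;0 -2 80 0 0 0;0 -2 110 0 0 0;0 -2 118 0 0 0;0 -2 122 0 0 0;0 -2 122 0 0 0;0 -2 122 0 0 0")

```text
time_s: 31.55
eef_pos: [0.6026, -0.282, 0.1148]
eef_rot: [0.001, 0.041, 0.999, -0.001]
wrist_force: [0.4, 0.9, -3.0]
opening: 0.408
```

Run:
```python
from h import *
weigh(6);go(.602,-.28,.108,4.7)
```

```text
F mean [ 0.02 -0.18 -3.3 ] sd [0.32 0.59 0.33] t 31.85
row: 0.0 1.7 5.5 -0.000 -0.001 0.000 cur [ 0.6019 -0.2817  0.1135] psi 4.7 dist 6 F [-0.1   0.11 -3.39] t 31.85
```

Call:
step_arm(targets="0 1 2 0 0 0;0 1 4 0 0 0;0 1 6 0 0 0;0 1 6 0 0 0")

```text
time_s: 32.35
eef_pos: [0.602, -0.2807, 0.1074]
eef_rot: [-0.0, 0.041, 0.999, 0.0]
wrist_force: [-1.5, 0.5, 0.5]
opening: 0.406
```

Run:
```python
from h import *
weigh(6);go(.602,-.28,.108,4.7)
```

```text
F mean [-0.54  0.64  0.32] sd [0.65 0.47 0.4 ] t 32.65
row: 0.1 0.6 -0.6 -0.000 -0.001 0.000 cur [ 0.602  -0.2807  0.1074] psi 4.7 dist 1 F [-0.51 -0.2   0.83] t 32.65
```

Balanced on the floor; release, then measure the empty joint efforts at the earlier weighing pose while going on.

Call:
step_arm(targets="0 0 0 0 0 0;0 0 0 0 0 0;0 0 -30 0 0 0;0 0 -80 0 0 0;0 0 -128 0 0 0;0 0 -128 0 0 0;0 0 -128 0 0 0", grip=60)

```text
time_s: 33.52
eef_pos: [0.6017, -0.2804, 0.2347]
eef_rot: [-0.001, 0.041, 0.999, 0.0]
wrist_force: [-1.0, 0.1, -0.2]
opening: 0.601
```

Run:
```python
from h import *
snap('wrist','w15.png'); snap('scene','s15.png'); go(.5271,.0044,.2354,0)
```

```text
row: 97.1 277.4 -1.4 0.002 -0.004 -0.082 cur [ 0.6012 -0.28    0.2331] psi 4.7 dist 294 F [ 0.38 -0.23 -0.12] t 33.62
```

View pics/w15.png

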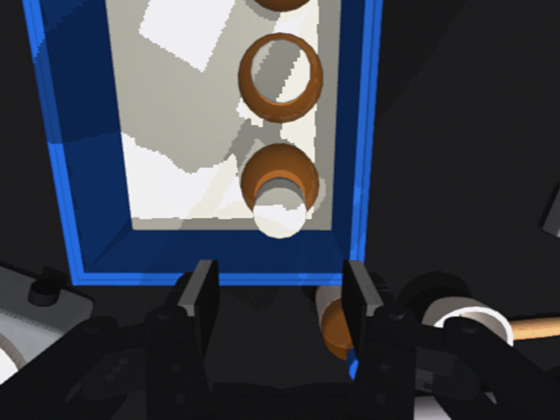

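Call:
step_arm(targets="97 277 -1 0 0 -0.082;97 277 -1 0 0 -0.082;97 277 -1 0 0 -0.082;97 277 -1 0 0 -0.082;97 277 -1 0 0 -0.082;97 277 -1 0 0 -0.082;97 277 -1 0 0 -0.082", grip=41)

```text
time_s: 34.5
eef_pos: [0.5277, 0.0032, 0.2354]
eef_rot: [-0.001, -0.0, 1.0, 0.0]
wrist_force: [0.2, -0.2, -0.4]
opening: 0.41
```

Call:
step_arm(targets="0 0 0 0 0 0;0 0 0 0 0 0;0 0 0 0 0 0;0 0 0 0 0 0")

```text
time_s: 35.0
eef_pos: [0.528, 0.003, 0.2363]
eef_rot: [-0.0, 0.0, 1.0, 0.0]
wrist_force: [-0.4, 0.7, -0.7]
opening: 0.41
```

Run:
```python
from h import *
weigh2(10);go(.46,.077,.2,0)
```

```text
F [ 0.038 -0.059  0.002] sd [0.34 0.57 0.44] T [-5.0000e-02 -3.8816e+01 -3.5138e+01 -3.0000e-03  4.0000e-03 -0.0000e+00] sd [0.026 0.018 0.001 0.001 0.001 0.   ] M [-0.012  0.012  0.007] q [-0.2187  0.0716  1.7181  0.      1.3528 -1.7896] pos [0.528  0.0034 0.2364]
row: 67.9 73.6 36.4 0.000 -0.001 0.000 cur [0.528  0.0034 0.2363] psi -0.0 dist 107 F [-0.15 -0.33  1.35] t 35.5
```

Call:
step_arm(targets="68 74 0 0 0 0;68 74 20 0 0 0;68 74 36 0 0 0;68 74 36 0 0 0;68 74 36 0 0 0", grip=100)

```text
time_s: 36.12
eef_pos: [0.461, 0.0766, 0.201]
eef_rot: [-0.0, 0.0, 1.0, -0.0]
wrist_force: [-0.2, 0.1, -0.3]
opening: 1.0
```

Run:
```python
from h import *
wcaps('w16.png');go(.4597,.077,.074,0)
```

```text
wcap [336.2  17.9] [ 305    0   66   45 2152] [0.3436 0.1079 0.114 ]
wcap [536.8 220. ] [  503    67    57   283 11921] [0.4638 0.2447 0.114 ]
wcap [281.5 208.9] [ 255  179   55   60 2564] [0.456  0.0771 0.114 ]
wcap [256.4 369.1] [ 206  347   88   46 2378] [0.581  0.0583 0.114 ]
wcap [371.  389.4] [352 380  38  24 566] [0.5994 0.1452 0.114 ]
row: 1.4 0.4 127.1 0.000 0.000 -0.001 cur [0.4611 0.0766 0.2011] psi 0.1 dist 127 F [-0.29 -0.22 -0.42] t 36.17
```

View pics/w16.png

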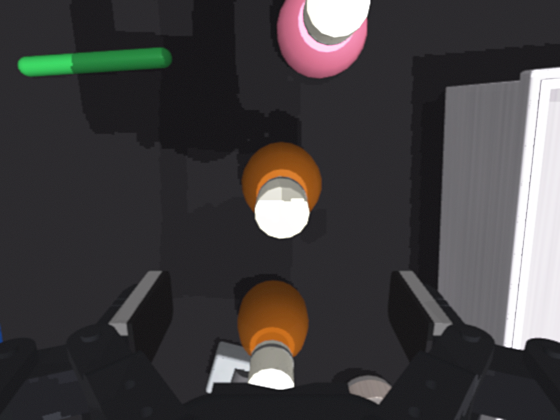

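Flask at (281,210), where expected. Grasp.

Call:
step_arm(targets="1 0 50 0 0 0;1 0 100 0 0 0;1 0 126 0 0 0;1 0 126 0 0 0;1 0 126 0 0 0")

```text
time_s: 36.8
eef_pos: [0.4603, 0.077, 0.0758]
eef_rot: [0.001, 0.0, 1.0, 0.0]
wrist_force: [0.1, -0.2, -0.6]
opening: 1.0
```

Call:
step_arm(targets="0 0 0 0 0 0;0 0 0 0 0 0;0 0 0 0 0 0;0 0 0 0 0 0;0 0 0 0 0 0", grip=0)

```text
time_s: 37.42
eef_pos: [0.4594, 0.0775, 0.0753]
eef_rot: [0.0, -0.0, 1.0, 0.0]
wrist_force: [-1.1, 1.1, 5.1]
opening: 0.409
```

Call:
step_arm(targets="0 0 -20 0 0 0;0 0 -60 0 0 0;0 0 -110 0 0 0;0 0 -160 0 0 0;0 0 -160 0 0 0;0 0 -160 0 0 0;0 0 -160 0 0 0")

```text
time_s: 38.3
eef_pos: [0.4575, 0.0775, 0.2322]
eef_rot: [-0.003, -0.0, 1.0, 0.0]
wrist_force: [-0.9, -0.7, -3.5]
opening: 0.414
```

Run:
```python
from h import *
weigh();go(.419,-.365,.235,4.7);go(.510,.388,.235,-5.5)
```

```text
F mean [-0.05  0.02 -3.66] sd [0.42 0.39 0.45] t 39.1
row: 40.1 -442.4 -0.6 0.000 -0.001 0.082 cur [0.459  0.0774 0.2345] psi -0.0 dist 444 F [ 0.57  0.34 -2.96] t 39.1
row: -51.1 310.6 -0.5 0.000 -0.001 -0.096 cur [0.459  0.0774 0.2345] psi -0.0 dist 315 F [ 0.57  0.34 -2.96] t 39.1
```

Run:
```python
from h import *
weigh2(40)
```

```text
F [ 0.099  0.059 -3.459] sd [0.53 0.5  0.51] T [-0.0000e+00 -3.2886e+01 -3.6815e+01  1.0000e-03  4.0000e-03  0.0000e+00] sd [0.001 0.003 0.001 0.    0.    0.   ] M [-0.005  0.01  -0.006] q [-8.9000e-02 -7.3800e-02  1.8674e+00  2.0000e-04  1.3490e+00 -1.6600e+00] pos [0.459  0.0774 0.2344]
```

Call:
step_arm(targets="-15 45 0 0 0 -0.02;-30 100 0 0 0 -0.06;-45 155 0 0 0 -0.096;-61 205 0 0 0 -0.096;-61 211 0 0 0 -0.096;-61 211 0 0 0 -0.096;-61 211 0 0 0 -0.096")

```text
time_s: 41.98
eef_pos: [0.5198, 0.2873, 0.2343]
eef_rot: [-0.001, -0.048, 0.999, -0.0]
wrist_force: [-0.0, -0.6, -3.5]
opening: 0.406
```

Run:
```python
from h import *
c=snap('wrist','w17.png'); go(.52,.288,.117,-5.5)
```

```text
row: -0.3 0.8 117.5 -0.000 -0.001 -0.001 cur [0.5199 0.2872 0.2345] psi -5.4 dist 117 F [ 0.26 -1.14 -3.96] t 42.02
```

View pics/w17.png

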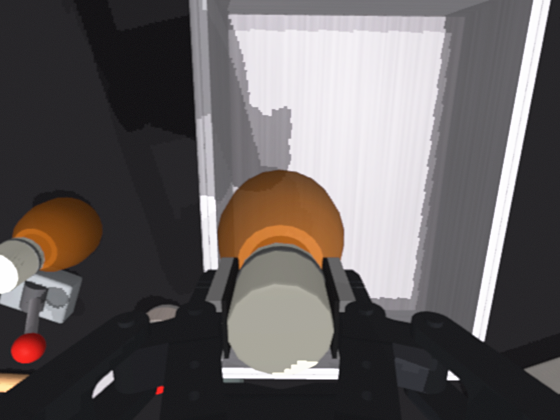

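Run:
```python
from h import *
c=dict(np.load('pics/w17.png.npz'))
for u,v in((201,150),(207,150),(210,250),(530,60),(545,0)): print(onz(c,u,v,.125).round(4))
```

```text
[0.4846 0.2294 0.125 ]
[0.4843 0.2334 0.125 ]
[0.5577 0.2385 0.125 ]
[0.4075 0.4363 0.125 ]
[0.3732 0.4356 0.125 ]
```

Call:
step_arm(targets="0 1 40 0 0 0;0 1 80 0 0 0;0 1 108 0 0 0;0 1 116 0 0 0;0 1 120 0 0 0;0 1 120 0 0 0;0 1 120 0 0 0")

```text
time_s: 42.9
eef_pos: [0.5206, 0.2897, 0.1158]
eef_rot: [0.001, -0.048, 0.999, 0.0]
wrist_force: [-0.2, 1.3, -3.8]
opening: 0.406
```

Run:
```python
from h import *
weigh(6);go(.52,.288,.111,-5.5)
```

```text
F mean [ 0.15 -0.11 -3.52] sd [0.42 0.74 0.5 ] t 43.2
row: -0.1 -1.5 3.7 0.000 -0.001 0.000 cur [0.5198 0.2895 0.1147] psi -5.5 dist 4 F [-0.79 -0.59 -4.27] t 43.2
```

Call:
step_arm(targets="0 -1 2 0 0 0;0 -1 3 0 0 0;0 -1 4 0 0 0;0 -1 4 0 0 0")

```text
time_s: 43.7
eef_pos: [0.5201, 0.2887, 0.1108]
eef_rot: [-0.0, -0.048, 0.999, 0.0]
wrist_force: [-0.6, 0.9, 2.6]
opening: 0.408
```

Run:
```python
from h import *
weigh(6);go(.52,.288,.111,-5.5)
```

```text
F mean [-0.34  1.86  1.73] sd [0.41 0.53 0.42] t 44.0
row: 0.1 -0.7 -0.3 0.001 -0.000 0.000 cur [0.52   0.2887 0.1107] psi -5.5 dist 1 F [-0.19  2.53  1.35] t 44.0
```

Call:
step_arm(targets="0 0 0 0 0 0;0 0 0 0 0 0;0 0 -30 0 0 0;0 0 -80 0 0 0;0 0 -125 0 0 0;0 0 -125 0 0 0;0 0 -125 0 0 0", grip=60)

```text
time_s: 44.88
eef_pos: [0.5196, 0.2881, 0.2348]
eef_rot: [-0.001, -0.048, 0.999, -0.0]
wrist_force: [0.4, -0.8, -0.2]
opening: 0.601
```

Run:
```python
from h import *
snap('wrist','w18.png'); snap('scene','s18.png'); go(.459,.0774,.2345,0)
```

```text
row: 79.9 -203.8 -0.5 -0.001 -0.004 0.096 cur [0.519  0.288  0.2336] psi -5.5 dist 219 F [ 0.02  0.05 -0.12] t 44.98
```

View pics/s18.png

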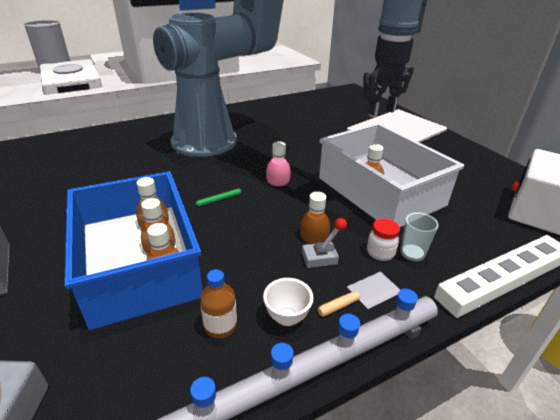

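Call:
step_arm(targets="80 -204 0 0 0 0.096;80 -204 0 0 0 0.096;80 -204 0 0 0 0.096;80 -204 0 0 0 0.096;80 -204 0 0 0 0.096;80 -204 0 0 0 0.096;80 -204 0 0 0 0.096;80 -204 0 0 0 0.096", grip=41)

```text
time_s: 45.98
eef_pos: [0.4599, 0.0785, 0.2351]
eef_rot: [-0.001, -0.001, 1.0, 0.0]
wrist_force: [-0.2, 0.1, -0.2]
opening: 0.408
```

Run:
```python
from h import *
weigh2(12);go(.5998,.0685,.2,0)
```

```text
F [0.257 0.002 0.059] sd [0.49 0.4  0.35] T [ 2.8000e-02 -3.1347e+01 -3.5104e+01  2.0000e-03  5.0000e-03  2.0000e-03] sd [0.042 0.014 0.008 0.002 0.    0.001] M [-0.005  0.002  0.004] q [-8.7500e-02 -7.2100e-02  1.8639e+00  2.0000e-04  1.3509e+00 -1.6592e+00] pos [0.4599 0.0776 0.2355]
row: -139.9 -9.1 35.3 0.000 -0.001 0.000 cur [0.4599 0.0776 0.2355] psi -0.0 dist 145 F [ 0.06 -0.33  0.28] t 46.58
```

Call:
step_arm(targets="-140 -9 10 0 0 0;-140 -9 20 0 0 0;-140 -9 35 0 0 0;-140 -9 35 0 0 0;-140 -9 35 0 0 0;-140 -9 35 0 0 0", grip=100)

```text
time_s: 47.32
eef_pos: [0.5996, 0.0689, 0.2016]
eef_rot: [0.0, -0.0, 1.0, 0.0]
wrist_force: [-0.3, 0.3, 0.2]
opening: 0.998
```

Run:
```python
from h import *
wcaps('w19.png');go(.5996,.0684,.074,0)
```

```text
wcap [515.  148.8] [  460     0   100   322 27169] [0.5558 0.2145 0.114 ]
wcap [280.3 209.7] [ 253  178   56   62 2648] [0.5954 0.0685 0.114 ]
wcap [246.8 259.2] [ 206  227   83   73 3254] [0.6306 0.0458 0.114 ]
wcap [391.2 293.3] [ 353  262   98   73 2474] [0.6565 0.1462 0.114 ]
wcap [132.4 303.1] [109 272  51  63 832] [ 0.6644 -0.0359  0.114 ]
wcap [  9.7 321.3] [  0 298  24  45 801] [ 0.6792 -0.1257  0.114 ]
wcap [284.6 359.6] [ 172  332  167   53 4977] [0.7117 0.0718 0.114 ]
row: 0.2 -0.5 127.6 0.000 0.001 0.000 cur [0.5997 0.0688 0.2016] psi -0.0 dist 128 F [ 0.44 -0.75  0.44] t 47.38
```

View pics/w19.png

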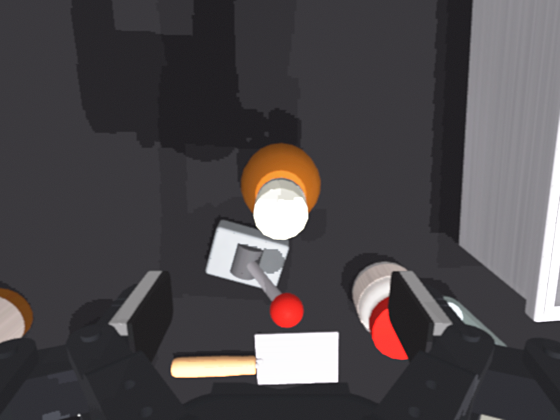

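Call:
step_arm(targets="0 0 50 0 0 0;0 0 100 0 0 0;0 0 126 0 0 0;0 0 126 0 0 0;0 0 126 0 0 0")

```text
time_s: 48.0
eef_pos: [0.6009, 0.0687, 0.0763]
eef_rot: [0.001, -0.0, 1.0, 0.0]
wrist_force: [0.6, -0.4, 0.4]
opening: 1.003
```

Call:
step_arm(targets="0 0 0 0 0 0;0 0 0 0 0 0;0 0 0 0 0 0;0 0 0 0 0 0;0 0 0 0 0 0", grip=0)

```text
time_s: 48.62
eef_pos: [0.6003, 0.0688, 0.0753]
eef_rot: [0.0, -0.0, 1.0, 0.0]
wrist_force: [-1.1, 0.8, 5.7]
opening: 0.404
```

Call:
step_arm(targets="0 0 -20 0 0 0;0 0 -60 0 0 0;0 0 -110 0 0 0;0 0 -160 0 0 0;0 0 -160 0 0 0;0 0 -160 0 0 0;0 0 -160 0 0 0")

```text
time_s: 49.5
eef_pos: [0.5982, 0.0688, 0.2314]
eef_rot: [-0.003, -0.0, 1.0, 0.0]
wrist_force: [0.4, 0.6, -5.2]
opening: 0.404
```

Run:
```python
from h import *
weigh(24);go(.506,-.372,.235,4.7);go(.607,.297,.235,-5.5)
```

```text
F mean [-0.15  0.11 -5.3 ] sd [0.58 0.52 0.46] t 50.7
row: 94.0 -440.6 -0.7 0.000 -0.001 0.082 cur [0.5999 0.0687 0.2343] psi -0.0 dist 451 F [-0.49  0.38 -5.2 ] t 50.7
row: -7.2 228.3 -0.7 0.000 -0.001 -0.096 cur [0.5999 0.0687 0.2343] psi -0.0 dist 228 F [-0.49  0.38 -5.2 ] t 50.7
```

Call:
step_arm(targets="-2 45 0 0 0 -0.02;-4 100 0 0 0 -0.06;-7 155 0 0 0 -0.096;-7 210 0 0 0 -0.096;-7 228 0 0 0 -0.096;-7 228 0 0 0 -0.096;-7 228 0 0 0 -0.096")

```text
time_s: 51.58
eef_pos: [0.607, 0.2955, 0.2341]
eef_rot: [-0.001, -0.048, 0.999, -0.0]
wrist_force: [-0.9, 0.0, -4.8]
opening: 0.407
```

Run:
```python
from h import *
c=snap('wrist','w20.png'); go(.606,.297,.117,-5.5)
```

```text
row: 0.8 1.9 117.2 -0.000 -0.001 -0.001 cur [0.6071 0.2952 0.2342] psi -5.4 dist 117 F [-0.27 -0.58 -4.38] t 51.62
```

View pics/w20.png

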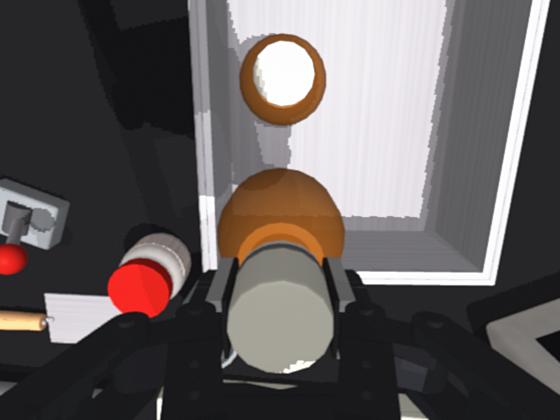

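Run:
```python
from h import *
c=dict(np.load('pics/w20.png.npz'))
for u,v in((400,272),(490,272),(205,200)): print(onz(c,u,v,.125).round(4))
```

```text
[0.649  0.3895 0.125 ]
[0.6426 0.4568 0.125 ]
[0.6069 0.2416 0.125 ]
```

Call:
step_arm(targets="1 2 40 0 0 0;1 2 80 0 0 0;1 2 108 0 0 0;1 2 116 0 0 0;1 2 120 0 0 0;1 2 123 0 0 0;1 2 125 0 0 0;1 2 125 0 0 0")

```text
time_s: 52.62
eef_pos: [0.6063, 0.2988, 0.1104]
eef_rot: [0.001, -0.048, 0.999, 0.0]
wrist_force: [1.3, 0.2, -2.7]
opening: 0.408
```

Run:
```python
from h import *
weigh(6);go(.606,.297,.107,-5.5)
```

```text
F mean [ 0.84 -0.24 -3.57] sd [0.32 0.43 0.78] t 52.925
row: 0.1 -1.8 2.8 0.001 0.000 0.000 cur [0.6059 0.2988 0.1098] psi -5.5 dist 3 F [ 1.48 -0.28 -3.02] t 52.92
```

Call:
step_arm(targets="0 -1 2 0 0 0;0 -1 3 0 0 0;0 -1 5 0 0 0;0 -1 5 0 0 0")

```text
time_s: 53.42
eef_pos: [0.6059, 0.2981, 0.1047]
eef_rot: [-0.0, -0.048, 0.999, 0.001]
wrist_force: [-0.3, 3.0, 1.9]
opening: 0.41
```

Run:
```python
from h import *
weigh(6);go(.606,.297,.107,-5.5)
```

```text
F mean [0.39 3.47 1.73] sd [0.71 0.37 0.28] t 53.725
row: -0.1 -0.8 -2.4 0.001 -0.000 0.000 cur [0.6058 0.2978 0.1046] psi -5.5 dist 3 F [0.64 2.83 1.28] t 53.73
```

Call:
step_arm(targets="0 0 -1 0 0 0;0 0 -1 0 0 0;0 0 -1 0 0 0;0 0 -1 0 0 0")

```text
time_s: 54.22
eef_pos: [0.6057, 0.2975, 0.1053]
eef_rot: [-0.0, -0.048, 0.999, 0.0]
wrist_force: [1.5, 3.0, 0.0]
opening: 0.407
```

Call:
step_arm(targets="0 0 0 0 0 0;0 0 0 0 0 0;0 0 -30 0 0 0;0 0 -80 0 0 0;0 0 -130 0 0 0;0 0 -130 0 0 0;0 0 -130 0 0 0", grip=60)

```text
time_s: 55.1
eef_pos: [0.6054, 0.2972, 0.2348]
eef_rot: [-0.001, -0.048, 0.999, -0.0]
wrist_force: [0.5, 0.2, -0.1]
opening: 0.599
```

Run:
```python
from ball import *
snap('wrist','w21.png'); snap('top','t21.png'); ball('s21.png')
```

```text
ball [340.5 223.4] [335 218  12  12 121]
0 [305.4 228. ]
0.7 [330.7 221.6]
0.85 [335.7 222.2]
1.0 [340.4 223.4]
```

View pics/s21.png

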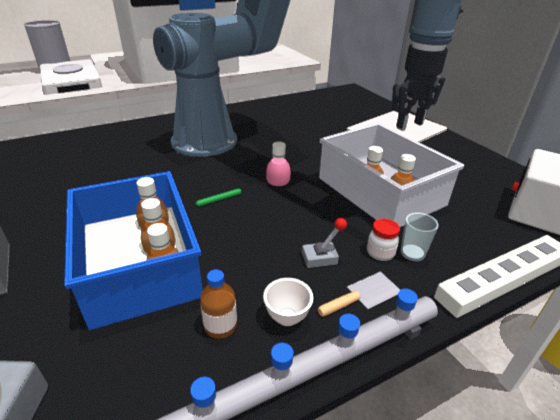

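View pics/w21.png

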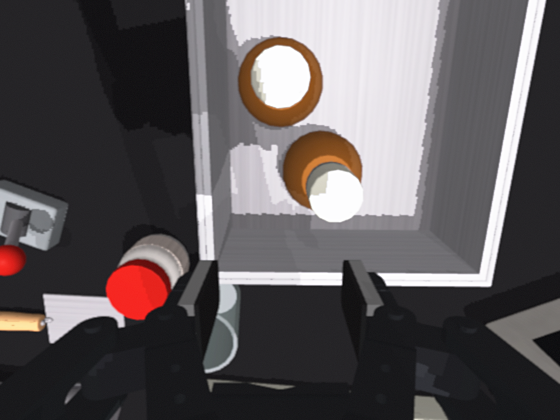

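View pics/t21.png

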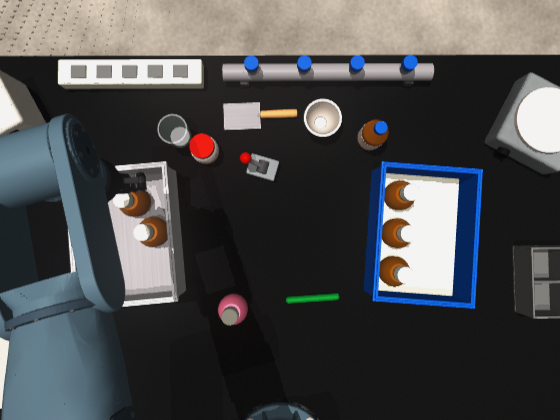

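Run:
```python
from h import *
c=wcaps('w22.png',.145)
go(.687,.16,.24,14.6)
```

```text
wcap [200.1 129.1] [ 185    0   30  261 4105] [0.5535 0.2423 0.145 ]
wcap [348. 108.] [  225     0   225   232 35140] [0.5324 0.3311 0.145 ]
wcap [494.7 169.8] [ 380    0  168  289 6068] [0.5609 0.4293 0.145 ]
wcap [280.3  77.6] [ 251   46   60   64 2935] [0.519  0.2886 0.145 ]
wcap [ 23.7 205.5] [  0 191  56  35 616] [0.6135 0.1294 0.145 ]
wcap [ 35.4 240.3] [ 18 228  33  24 435] [0.6374 0.1349 0.145 ]
wcap [156.1 260.3] [ 119  245   65   43 1080] [0.6442 0.2155 0.145 ]
wcap [263.2 293. ] [ 206  273  137  102 2437] [0.662  0.2904 0.145 ]
wcap [ 72.3 313.6] [  40  296   84   49 2035] [0.6915 0.1561 0.145 ]
wcap [428.  410.5] [415 399  31  21 472] [0.7513 0.4264 0.145 ]
row: -68.6 -144.5 -6.9 -0.001 -0.004 0.351 cur [0.6049 0.2972 0.2333] psi -5.5 dist 160 F [ 0.84 -0.59  0.09] t 55.3
```

View pics/w22.png

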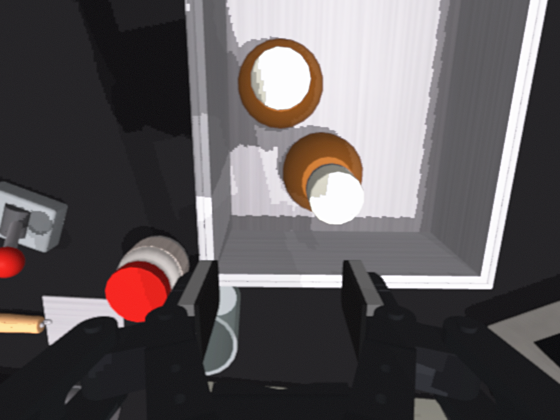

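Run:
```python
from h import *
go(.693,.1144,.235,14.6)
```

```text
row: -70.2 -190.4 -1.9 -0.001 -0.004 0.351 cur [0.6049 0.2972 0.2333] psi -5.5 dist 203 F [ 0.84 -0.59  0.09] t 55.3
```

Call:
step_arm(targets="-20 -50 -2 0 0 0.1;-40 -100 -2 0 0 0.2;-60 -150 -2 0 0 0.3;-70 -190 -2 0 0 0.351;-70 -190 -2 0 0 0.351;-70 -190 -2 0 0 0.351;-70 -190 -2 0 0 0.351;-70 -190 -2 0 0 0.351", grip=0)

```text
time_s: 56.3
eef_pos: [0.6933, 0.1166, 0.2372]
eef_rot: [-0.001, 0.126, 0.992, 0.0]
wrist_force: [0.1, 0.0, -1.2]
opening: 0.002
```

Run:
```python
from ball import *
snap('wrist','w23.png');ball('s23.png')
go(.693,.1144,.072,14.6)
```

```text
ball [340.6 223.4] [335 218  12  12 120]
0 [305.4 228. ]
0.7 [330.7 221.6]
0.85 [335.7 222.2]
1.0 [340.4 223.4]
row: -0.1 -1.8 165.3 0.000 -0.001 0.001 cur [0.6935 0.1161 0.2373] psi 14.5 dist 165 F [-0.23 -0.39 -0.04] t 56.4
```

View pics/w23.png

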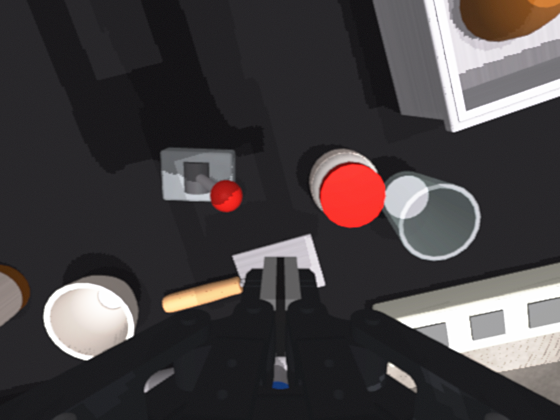

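Call:
step_arm(targets="0 -2 50 0 0 0;0 -2 100 0 0 0;0 -2 130 0 0 0;0 -2 150 0 0 0;0 -2 165 0 0 0;0 -2 165 0 0 0;0 -2 165 0 0 0")

```text
time_s: 57.28
eef_pos: [0.694, 0.1133, 0.0737]
eef_rot: [0.001, 0.127, 0.992, 0.0]
wrist_force: [0.2, 0.3, 0.7]
opening: -0.002
```

Run:
```python
from h import *
snap('wrist','w24.png')
go(.673-.0025,.037-.0097,.072,14.6)
```

```text
row: 1.2 -89.2 1.9 0.001 0.002 0.000 cur [0.6942 0.1133 0.074 ] psi 14.6 dist 89 F [ 0.44  0.91 -0.17] t 57.33
```

View pics/w24.png

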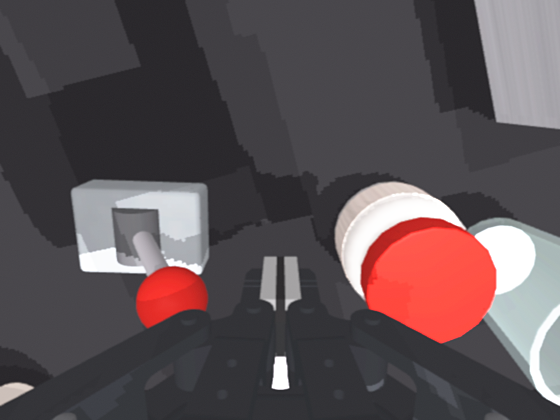

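Call:
step_arm(targets="1 -15 1 0 0 0;1 -28 2 0 0 0;1 -40 2 0 0 0;1 -50 2 0 0 0;1 -60 2 0 0 0;1 -70 2 0 0 0;1 -78 2 0 0 0;1 -78 2 0 0 0")

```text
time_s: 58.32
eef_pos: [0.6718, 0.0372, 0.0697]
eef_rot: [-0.001, 0.128, 0.992, -0.0]
wrist_force: [-0.1, 0.3, 0.4]
opening: -0.001
```

Run:
```python
from ball import *
ball('s25.png')
go(.673-.0025,.037-.0097,.072,14.6)
```

```text
ball [309.5 225.7] [304 220  12  12 105]
0 [305.4 228. ]
0.7 [330.7 221.6]
0.85 [335.7 222.2]
1.0 [340.4 223.4]
row: -1.2 -10.3 -2.2 -0.000 -0.002 -0.001 cur [0.672  0.0376 0.0698] psi 14.6 dist 11 F [-0.24  0.19  0.05] t 58.38
```

Call:
step_arm(targets="0 -4 -1 0 0 0;0 -7 -2 0 0 0;0 -10 -2 0 0 0;0 -10 -2 0 0 0")

```text
time_s: 58.88
eef_pos: [0.6698, 0.0281, 0.0722]
eef_rot: [-0.001, 0.127, 0.992, -0.0]
wrist_force: [0.4, -0.6, 0.0]
opening: -0.0
```

Run:
```python
from ball import *
ball('s26.png')
go(.673-.0025,.037-.0097,.072,14.6)
```

```text
ball [305.7 227.1] [300 222  12  12 109]
0 [305.4 228. ]
0.7 [330.7 221.6]
0.85 [335.7 222.2]
1.0 [340.4 223.4]
row: -0.8 -0.7 0.3 -0.000 -0.001 -0.000 cur [0.6699 0.0282 0.0723] psi 14.6 dist 1 F [ 0.74 -0.61  0.26] t 58.92
```

Call:
step_arm(targets="0 -2 0 0 0 0;0 -3 0 0 0 0;0 -3 0 0 0 0;0 -3 0 0 0 0")

```text
time_s: 59.42
eef_pos: [0.6691, 0.0258, 0.0722]
eef_rot: [-0.0, 0.127, 0.992, 0.0]
wrist_force: [0.9, 2.7, -1.8]
opening: 0.001
```

Call:
step_arm(targets="0 8 0 0 0 0;0 20 -5 0 0 0;0 20 -50 0 0 0;0 20 -100 0 0 0;0 20 -150 0 0 0;0 20 -170 0 0 0;0 20 -170 0 0 0;0 20 -170 0 0 0")

```text
time_s: 60.42
eef_pos: [0.6731, 0.0451, 0.2396]
eef_rot: [-0.002, 0.127, 0.992, 0.0]
wrist_force: [0.7, 0.6, -1.5]
opening: 0.0
```

Call:
step_arm(targets="200 0 0 0 0 0;200 0 0 0 0 0;200 0 0 0 0 0;200 0 0 0 0 0;200 0 0 0 0 0;200 0 0 0 0 0;200 0 0 0 0 0")

```text
time_s: 61.3
eef_pos: [0.4819, 0.0947, 0.2421]
eef_rot: [-0.001, 0.127, 0.992, 0.0]
wrist_force: [0.1, 0.6, 0.6]
opening: 0.003
```

Run:
```python
from ball import *
ball('s27.png');snap('top','t27.png');print(ctrl.get_obs()['eef_pos'])
c=dict(np.load('pics/scene0.png.npz'));hsv=cv2.cvtColor(c['image'],cv2.COLOR_RGB2HSV)
m=((hsv[...,1]>150)&((hsv[...,0]<6)|(hsv[...,0]>174))&(hsv[...,2]>90)).astype(np.uint8)
n,l,s,cen=cv2.connectedComponentsWithStats(m);print(cen.round(1)[1:4],s[1:4,4])
```

```text
ball [304.7 227. ] [299 221  13  13 130]
0 [305.4 228. ]
0.7 [330.7 221.6]
0.85 [335.7 222.2]
1.0 [340.4 223.4]
[0.48146527 0.0948553  0.24212966]
[[515.2 185.6]
 [385.8 228.3]
 [305.5 227. ]] [ 38 431 124]
```

View pics/s27.png

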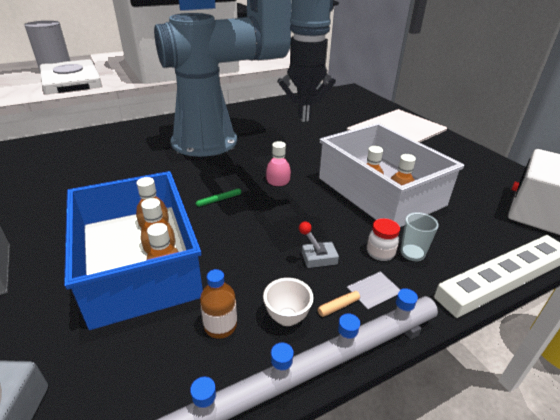

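View pics/t27.png

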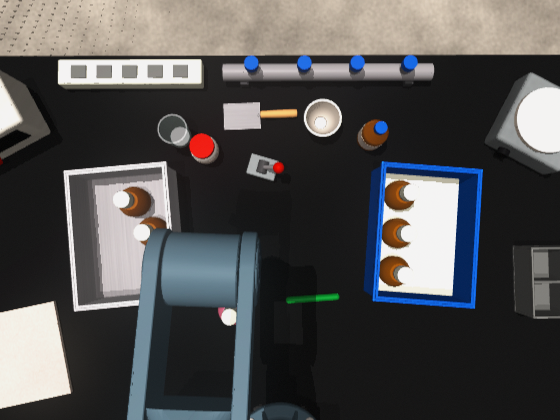

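```bash
python3 -c "
from bench import ticket
print(ticket.hand_in())"
```

```text
the job is handed in; nothing more can be done
None
```

I opened the vent fully, sorted all five flasks by weight, and shut the vent again. I handed the job in at about 61 s of the 210 s. The hand-in reports no verdict.

| Flask, in order lifted | Weight from wrist force | Bin |
|---|---|---|
| 1 | about 305 g | blue |
| 2 | about 190 g | blue |
| 3 | about 320 g | blue |
| 4 | about 355 g | bare-metal |
| 5 | about 540 g | bare-metal |

Each flask was lowered with the wrist force watched and let go only once it was resting on the sprung floor. My largest estimate of the load on the floor was about 7 N, at flask 5.

**Last checks:**
- **Flasks:** the last pictures show all five upright in their bins, none on another.
- **Lever:** the red ball is within 1 pixel of where it sat at the start, so it is shut.
- **Other things:** the pink look-alike and the other bench items look unmoved, by eye.

**What disagreed or was uncertain:**
- **Near the 350 g limit:** flasks 3 and 4 are close to the limit, and so to some extent is flask 1. For flask 4, a rough joint-torque check came out a little lighter, about 335 g against 355 g from wrist force. Flasks 1, 3 and 4 all fall between 290 and 410 g, where either bin is accepted.
- **Flask 5 moved:** it shifted about 3.5 cm sideways inside the metal bin around its release, probably the announced knock. It stayed upright and inside the bin limits, so I left it there.

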